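Stow frame joiners and count nuts into a dial caddy

TASK

Pack the round dial caddy: first turn its cover until the opening lines up with the compartment marked by one stud and put every square frame joiner from the bench in there; then turn the opening to the two-stud compartment and count exactly three of the five hexagon nuts into it, leaving the other two nuts on the bench. Finally shut the caddy by turning the opening squarely over the solid quarter that has no stud, and leave the other things on the bench alone.

Things in the scene. Friction and masses are not known exactly. Their poses are not given: they have to be found in the camera images.
- caddy: Round grey dial caddy fixed to the bench, 248 mm across, 62 mm high below its cover. Origin: centre of its underside, on the cover's axis; z up. 4 mm walls along its x and y axes part it into quarters: +x+y, -x-y and +x-y are open compartments, marked by one, two and three brass studs (13 mm across, 12 mm high, on the rim 116 mm from the axis, outside the cover); -x+y is solid, no stud
- quarter_one (a point): Middle of the mouth of the one-stud compartment (+x+y of the caddy): 68 mm from the axis, 62 mm above the bench (level of the cover's underside). Each open compartment runs from 14 to 102 mm from the axis; its floor is 12 mm above the bench, 50 mm below the cover. Pieces can be let go at the opening and drop in
- quarter_two (a point): The same point of the two-stud compartment (-x-y of the caddy), opposite the one-stud one
- quarter_three (a point): The same point of the three-stud compartment (+x-y of the caddy), which is not used
- quarter_solid (a point): The same point of the solid quarter without studs (-x+y of the caddy); its top is just under the cover
- cover_slot (a point): Middle of the opening in the cover, at its underside, 68 mm from the axis. The cover is an aluminium disc, 216 mm across, 5 mm thick (top 67 mm above the bench), turning about the caddy's axis either way without stops; light friction (0.08 N m), stays where left. Opening: a 60 degree sector from 36 to 97 mm from the axis, 78 mm wide at its middle
- cover_bar (a point): Point to grip the cover: on the axis, in the black upright bar that stands in the middle of the cover, 88 mm above the bench. The bar is 52 mm long, 14 mm thick, and reaches from the cover's top (67 mm) to 103 mm above the bench. x axis: along the bar and towards the opening; y axis: across the bar (pinch it so)
- joiner0: Square aluminium frame joiner, a loose block 24 x 24 mm in section and 44 mm long, with a 17 mm square dark tongue (5 mm long) at each end and dark cross holes; 65 g. Origin: its centre; x axis: its length. At first it lies flat on the bench. From two to four of the four are there; the others are absent (None)
- joiner1: Square aluminium frame joiner, a loose block 24 x 24 mm in section and 44 mm long, with a 17 mm square dark tongue (5 mm long) at each end and dark cross holes; 65 g. Origin: its centre; x axis: its length. At first it lies flat on the bench. From two to four of the four are there; the others are absent (None)
- joiner2: Square aluminium frame joiner, a loose block 24 x 24 mm in section and 44 mm long, with a 17 mm square dark tongue (5 mm long) at each end and dark cross holes; 65 g. Origin: its centre; x axis: its length. At first it lies flat on the bench. From two to four of the four are there; the others are absent (None)
- joiner3: Square aluminium frame joiner, a loose block 24 x 24 mm in section and 44 mm long, with a 17 mm square dark tongue (5 mm long) at each end and dark cross holes; 65 g. Origin: its centre; x axis: its length. At first it lies flat on the bench. From two to four of the four are there; the others are absent (None)
- nut0: Large loose steel hexagon nut, 30 mm across flats (35 mm across corners), 16 mm thick, with a 20 mm hole; 62 g. Origin: its centre; z axis: the axis of the hole; its x axis points square to one of the flats (then every 60 degrees). At first it lies flat on the bench. All five are there, all alike
- nut1: Large loose steel hexagon nut, 30 mm across flats (35 mm across corners), 16 mm thick, with a 20 mm hole; 62 g. Origin: its centre; z axis: the axis of the hole; its x axis points square to one of the flats (then every 60 degrees). At first it lies flat on the bench. All five are there, all alike
- nut2: Large loose steel hexagon nut, 30 mm across flats (35 mm across corners), 16 mm thick, with a 20 mm hole; 62 g. Origin: its centre; z axis: the axis of the hole; its x axis points square to one of the flats (then every 60 degrees). At first it lies flat on the bench. All five are there, all alike
- nut3: Large loose steel hexagon nut, 30 mm across flats (35 mm across corners), 16 mm thick, with a 20 mm hole; 62 g. Origin: its centre; z axis: the axis of the hole; its x axis points square to one of the flats (then every 60 degrees). At first it lies flat on the bench. All five are there, all alike
- nut4: Large loose steel hexagon nut, 30 mm across flats (35 mm across corners), 16 mm thick, with a 20 mm hole; 62 g. Origin: its centre; z axis: the axis of the hole; its x axis points square to one of the flats (then every 60 degrees). At first it lies flat on the bench. All five are there, all alike
- foot: Bystander: round black rubber foot, 36 mm across, 22 mm high; origin at the centre of its underside
- washer: Bystander: round dark flat washer, 42 mm across, 21 mm hole, 5 mm thick; origin at the centre of its underside
- tape: Bystander: black roll of tape lying flat, 110 mm across, 48 mm high; origin at the centre of its underside
- screwdriver: Bystander: screwdriver lying on the bench beyond the pieces
- wrench: Bystander: wrench lying on the bench to the robot's right
Not all that is in view belongs to the job. Leave any green look-alike of the joiner2 alone.

How it is judged:
By the outcome, as a careful person would: the job done as asked, in the order asked, and still so for the second after the job is handed in, with the robot touching nothing.
Of joiner0, joiner1, joiner2, joiner3 only 2 to 4 are there at a start; the rules pass over those that are not, and their reading is None.
At some moment in a run one of joiner0, joiner1, joiner2, joiner3, nut0, nut1, nut2, nut3, nut4 may be knocked a few centimetres aside while the robot is not near it.
Once in a run the grip may slacken for a moment while it holds something.
It also fails if it takes over 210 s, if anything falls off the work surface, if the arm or the gripper's body presses on something with over 40 N, if the wrist force passes 120 N, or if a joint passes its speed limit or range.

ROBOT

A 6-joint arm with a two-finger parallel gripper is mounted at the origin on the work surface. World frame = base frame: x ahead of the robot, y to its left, z up, the work surface at z = 0. Lengths are in mm, angles in rad, forces in N, time in s.
With the tool pointing down it reaches from about 350 to 975 mm from the base axis. Payload 7.1 kg.
Tool frame: the origin (TCP) lies midway between the tips of the shut fingers; the grasp point (between the pads) lies pinch_z behind it (pinch_z is the distance from the TCP to the grasp point, in mm); z points along the fingers, y is the line along which they close (so a half turn about z gives the same grasp; the last joint's range is limited). The gripper opens to 88 mm and grips with 3 to 60 N. Pads are 20 mm wide; open, the fingers measure 115 mm over their backs; the gripper's body (75 mm by 178 mm) begins 61 mm behind the grasp point.
Start: joints at [1.264, 0.423, 1.63, -0, 1.089, -0.019], TCP at [177.37, 599.286, 187.975] pointing down, gripper open.
Joint ranges: [-3, 3], [-0.9, 2.11], [0.09, 2.58], [-1.31, 4.45], [0.11, 2.69], [-2.54, 2.54]. Speed limits (rad/s): [2.39, 2.39, 3.01, 3.14, 3.14, 3.14].

INTERFACE

Orientations are given as a rotation vector (axis times angle).
In Python, from workcell import get_obs, get_image, close_job, pinch_z gives the robot as it stands.
- The arm moves only by the tool jog_arm, never from a script. Its argument "commands" is a list of rows, each a list of 3 entries, a list of its own where there are three numbers: the gripper command: -1 is shut, 1 is fully open, values between are in proportion, then the shift along the tool's x, y, z as a fraction of full scale, then the turn, a rotation vector about the tool's x, y, z as a fraction of full scale. In form: [[gripper, [tx, ty, tz], [rx, ry, rz]], ...]. A call has 1 to 10 rows; each row shifts and turns the commanded pose from where the row before left it, along the tool's axes as they then stand; what a row does not reach is not made up. Full scale, the value 1, is 0.1 m for a shift and 45 degrees for a turn. A row lasts 1/10 s, in which the tool goes at most 50 mm and 8.59 degrees, less where a joint would pass 70% of its speed; a pose out of reach is approached as far as the arm can. A call with a number of a shift or a turn outside -1 to 1 is refused whole. A call with a gripper value outside its range is refused whole. The fingers move at their own pace and stop on an object; the grip force is fixed at half the most. Time passes only in rows, so rows that do not move let the fingers close. It gives the time, the measured TCP pose, the force, the opening and the grip force at its end, in the units of the state.
- get_obs(): the state, without advancing time (a new reading comes with each control period).
- get_image(name): name is "scene" or "top"; returns a dict with "image" (420x560x3 uint8, blue, green, red), "z_map" (420x560 float32, mm along the optical axis (not along the pixel's ray), 0 where there is no reading), "intrinsics" (3x3 intrinsics, pixels), "k1" (the pictures are not rectified: a ray, as slopes to the right and down, at radius r is drawn at 1 + k1 r^2 times it, then the intrinsics apply), "eye" and "orientation" of the camera in the world. Camera axes: x right, y down, z forward; pixel columns grow to the right and rows downward; lengths in mm; the calibration is good to about 2 mm. A picture is of the moment at which its call begins.
- close_job(): hands the job in; it is judged then, once.
The state is a dict: "t": time; "qpos": joint angles; "qvel": joint speeds; "joint_torque": joint torques, N m; "ee_pos": TCP position; "orientation": TCP orientation; "ft_force": force on the tool from outside, world axes, zero at the start; "moment": the same for the moment, N m; "width": finger opening in mm; "grasp_force": force on a finger pad.
Only numpy, scipy, OpenCV 4.12 (cv2) and the standard library are available. Lean on these libraries where they do the work, as an engineer would, in place of code of your own. Each camera call takes 0.05 s, during which the arm holds its last target. There are 200 camera calls.

## Working session

There is one attempt and no reset: what is moved stays moved. The work goes in short steps, Python scripts to look and compute and a tool call to move; the robot and the scene stay as the last step left them, time stands still between calls to the robot, and variables do not carry over. Pictures are saved under pics/ and viewed, at most 14 in all, crops included, and the job is handed in when it is done.

Besides the shell and the picture viewer there is one more tool, called after "Request:" by a JSON object that holds its "op" and its "data", one argument or row to a line. jog_arm: Moves the arm, as the interface text tells. Its arguments: {"type":"object","properties":{"commands":{"type":"array","items":{"type":"array"}}},"required":["commands"]}

```bash
mkdir -p pics
cat > h.py <<'E'
import numpy as np, cv2
from scipy.spatial.transform import Rotation as R
from workcell import get_obs, get_image, close_job, pinch_z
def rot(o):
    o=np.array(o,float); return o if o.shape==(3,3) else (R.from_rotvec(o) if o.size==3 else R.from_quat(o)).as_matrix()
def rays(im,uv):
    K=np.array(im["intrinsics"]); uv=np.atleast_2d(uv).astype(np.float64)
    d=(uv-[K[0,2],K[1,2]])/[K[0,0],K[1,1]]; s=d.copy()
    for _ in range(20): s=d/(1+im["k1"]*(s**2).sum(1,keepdims=True))
    return np.c_[s,np.ones(len(s))]
def plane(im,uv,z):
    d=rays(im,uv)@rot(im["orientation"]).T; e=np.array(im["eye"])
    return e+d*((z-e[2])/d[:,2])[:,None]
def cloud(im):
    h,w=im["z_map"].shape; v,u=np.mgrid[:h,:w]
    r=rays(im,np.c_[u.ravel(),v.ravel()])*im["z_map"].reshape(-1,1)
    return (r@rot(im["orientation"]).T+np.array(im["eye"])).reshape(h,w,3)
E
python3 - <<'E'
from h import *
print(pinch_z() if callable(pinch_z) else pinch_z, get_obs())
for n in("top","scene"):
    im=get_image(n); cv2.imwrite(f"pics/{n}0.png",im["image"]); print(n,im["eye"],im["orientation"],im["k1"],im["intrinsics"])
    np.save(f"{n}0.npy",im,allow_pickle=True)
E
```

```text
18.700000000000003 {'t': 0.0, 'qpos': array([ 1.26399173e+00,  4.23814565e-01,  1.63068555e+00,  1.91109329e-06,
        1.08863648e+00, -1.89844295e-02]), 'qvel': array([-0.00063598,  0.00010338,  0.00301186,  0.00120727, -0.00154677,
       -0.00108421]), 'joint_torque': array([-9.76002557e-04, -5.44630015e+01, -2.73655093e+01,  6.43847161e-02,
        2.27644283e-02, -1.26324626e-04]), 'ee_pos': array([177.19255969, 598.71023655, 187.21991094]), 'orientation': array([-4.50513043e-01, -3.10886684e+00,  2.39248342e-03]), 'ft_force': array([ 0.23715298, -1.12267744, -0.1769918 ]), 'moment': array([-0.02833027,  0.00830115,  0.05575675]), 'grasp_force': 0.0, 'width': 88.24704722228792}
top [ 457.09238771   16.03131184 1553.25557312] [-2.16173063  2.1983532  -0.04232295] -0.17609095913083092 [[491.51742126   0.         273.54061296]
 [  0.         491.51742126 212.97507091]
 [  0.           0.           1.        ]]
scene [1228.76012071  440.04567482  762.93803385] [-1.258948   -2.22069838  0.99304509] 0.02702883265625252 [[380.24715377   0.         275.33344731]
 [  0.         380.24715377 206.74161879]
 [  0.           0.           1.        ]]
```

View pics/top0.png

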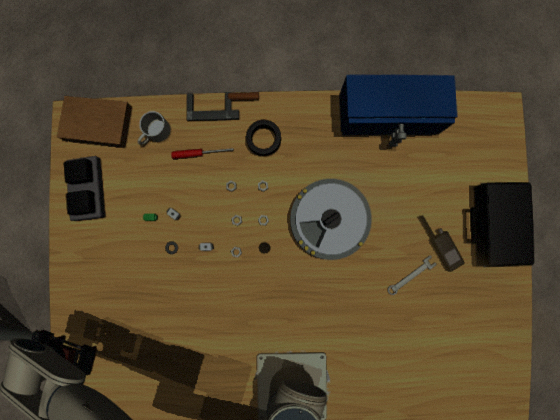

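View pics/scene0.png

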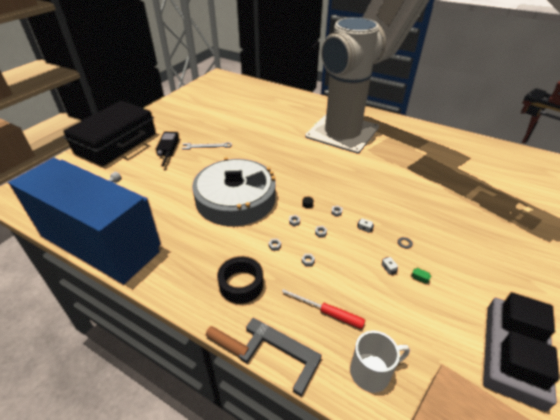

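Run:
```python
from h import *
t=np.load("top0.npy",allow_pickle=True).item()["image"]; s=np.load("scene0.npy",allow_pickle=True).item()["image"]
a=cv2.resize(t[165:275,135:385],(800,352),interpolation=cv2.INTER_CUBIC)
b=cv2.resize(s[145:295,180:440],(416,240),interpolation=cv2.INTER_CUBIC)
c=cv2.resize(t[105:165,350:430],(320,240),interpolation=cv2.INTER_CUBIC)
o=np.zeros((600,800,3),np.uint8);o[:352]=a;o[356:596,:416]=b;o[356:596,420:740]=c
cv2.imwrite("pics/crop0.png",cv2.convertScaleAbs(o,alpha=1.4))
```

```text
(no output)
```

View pics/crop0.png

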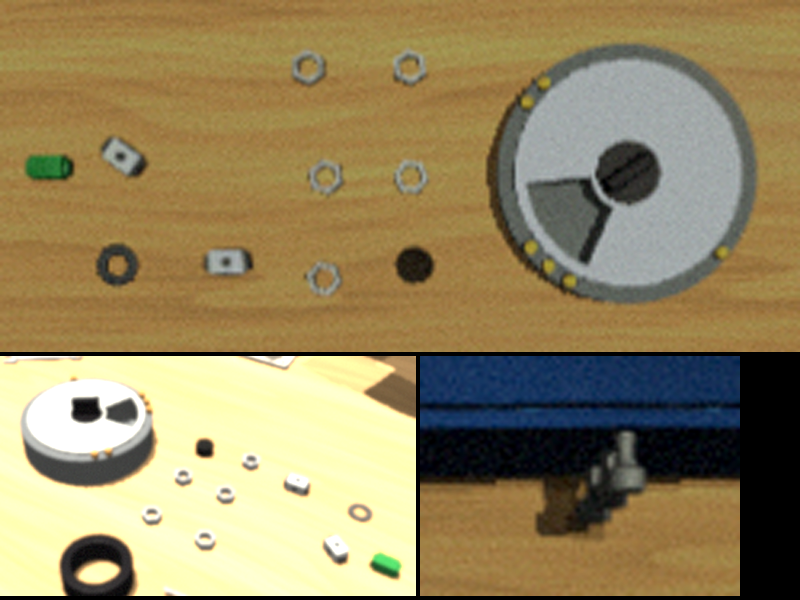

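```bash
cat >> h.py <<'E'
def blobs(m,lo,hi):
    c,_=cv2.findContours(m.astype(np.uint8),cv2.RETR_EXTERNAL,cv2.CHAIN_APPROX_NONE)
    return [x for x in c if lo<=cv2.contourArea(x)<=hi]
def cen(c): 
    m=cv2.moments(c); return np.array([m["m10"],m["m01"]])/m["m00"]
def pieces(im,roi,hi=400,lo=10,smax=75,vmin=70):
    hsv=cv2.cvtColor(im["image"],cv2.COLOR_BGR2HSV); m=(hsv[...,1]<smax)&(hsv[...,2]>vmin)
    k=np.zeros_like(m); x0,y0,x1,y1=roi; k[y0:y1,x0:x1]=m[y0:y1,x0:x1]
    k=cv2.morphologyEx(k.astype(np.uint8),cv2.MORPH_CLOSE,np.ones((3,3)))
    return blobs(k,lo,hi)
def brass(im,roi):
    hsv=cv2.cvtColor(im["image"],cv2.COLOR_BGR2HSV); x0,y0,x1,y1=roi
    m=(hsv[...,0]>17)&(hsv[...,0]<35)&(hsv[...,1]>150)&(hsv[...,2]>110); k=np.zeros_like(m); k[y0:y1,x0:x1]=m[y0:y1,x0:x1]
    return blobs(k,4,80)
def plan(p,ang,turnfirst=False):
    "TCP target p, closing-line angle ang (deg, world): shifts in current tool axes, turn about tool z"
    o=get_obs(); M=rot(o["orientation"]); d=M.T@(np.array(p)-o["ee_pos"])/100
    cur=np.degrees(np.arctan2(M[1,1],M[0,1])); t=(ang-cur+90)%180-90; t=-t
    print("tool xyz",d.round(3),"closing",cur.round(1),"turn/45:",round(t/45,3),"or",round((t-np.sign(t)*180)/45,3),"q6",o["qpos"][5].round(2),"tcp",o["ee_pos"].round(1),"tilt",M[:,2].round(3))
E
python3 - <<'E'
from h import *
T=np.load("top0.npy",allow_pickle=True).item();S=np.load("scene0.npy",allow_pickle=True).item()
print("top")
for c in pieces(T,(140,170,285,262)):
    p=plane(T,[cen(c)],20)[0]; r=cv2.minAreaRect(plane(T,c[:,0],20)[:,:2].astype(np.float32)); print(cen(c).round(1),cv2.contourArea(c),p.round(0)[:2],np.round(r[1]),round(r[2]))
print("scene")
for c in pieces(S,(262,190,420,285),vmin=110):
    p=plane(S,[cen(c)],14)[0]; r=cv2.minAreaRect(plane(S,c[:,0],14)[:,:2].astype(np.float32)); print(cen(c).round(1),cv2.contourArea(c),p.round(0)[:2],np.round(r[1]),round(r[2]))
for im,roi in((T,(280,175,380,265)),(S,(185,150,285,225))):
    for c in brass(im,roi): print("brass",cen(c).round(1),cv2.contourArea(c),plane(im,[cen(c)],72)[0].round(0)[:2])
# cover disc
for im,roi in((T,(280,170,380,265)),):
    cs=pieces(im,roi,hi=9000,lo=1500,vmin=110); c=max(cs,key=cv2.contourArea); h=cv2.convexHull(c)
    print("disc",cv2.minEnclosingCircle(plane(im,h[:,0],67)[:,:2].astype(np.float32)))
C=cloud(T); print("depth bar",C[214:225,325:337,2].round(0)[::3,::3], "cover",C[195,330])
plan([0,0,0],0)
E
```

```text
top
[235.7 251.6] 68.5 [432. 169.] [31. 28.] 89
[205.3 246.5] 72.5 [449. 264.] [35. 22.] 89
[263.  219.6] 67.0 [530.  82.] [31. 28.] 89
[236.4 219.8] 68.0 [531. 165.] [28. 31.] 89
[172.4 213.3] 67.5 [555. 369.] [33. 24.] 53
[230.6 185.4] 65.0 [640. 182.] [28. 29.] 89
[262.5 185.3] 67.0 [638.  82.] [28. 32.] 89
scene
[389.9 262.9] 114.0 [548. 367.] [39. 29.] 52
[307.7 258.5] 97.0 [641. 182.] [37. 31.] 28
[274.3 243.1] 82.5 [639.  81.] [29. 32.] 31
[404.5 242.2] 87.0 [459. 377.] [32. 34.] 43
[320.4 230.1] 78.5 [533. 165.] [31. 31.] 31
[365.4 222.6] 85.0 [441. 261.] [30. 40.] 4
[293.9 219. ] 70.5 [531.  81.] [33. 29.] 29
[336.4 209.6] 63.0 [433. 169.] [36. 29.] 25
[265.8 193.9] 66.5 [478. -46.] [52. 31.] 32
disc ((528.2189331054688, -125.79112243652344), 106.79407501220703)
depth bar [[ 72.  69.  71. 100.]
 [ 67.  68. 105. 103.]
 [ 99.  99. 101.  71.]
 [ 99. 103.  65.  71.]] cover [ 598.97051286 -124.61574832   68.60827101]
tool xyz [-0.    -6.242  1.881] closing 73.5 turn/45: 1.634 or -2.366 q6 -0.02 tcp [177.2 598.8 187.3] tilt [-0.    -0.001 -1.   ]
```

Run:
```python
from h import *
T=np.load("top0.npy",allow_pickle=True).item()
hsv=cv2.cvtColor(T["image"],cv2.COLOR_BGR2HSV); print("brass px",[hsv[v,u].tolist() for u,v in((361,244),(300,197),(305,190),(301,242))])
m=np.zeros(hsv.shape[:2],bool); m[180:260,288:374]=((hsv[...,1]>110)&(hsv[...,2]>95)&(hsv[...,0]>20))[180:260,288:374]
c0=np.array([528.2,-125.8])
for c in blobs(m,3,60):
    p=plane(T,[cen(c)],72)[0][:2]; d=p-c0; r=np.hypot(*d)
    if r<128: print("stud",cen(c).round(1),p.round(1),r.round(1),np.degrees(np.arctan2(d[1],d[0])).round(1))
g=T["image"].max(2); C=cloud(T); q=plane(T,np.c_[np.mgrid[:560,:420][0].T.ravel(),np.mgrid[:560,:420][1].T.ravel()],67)[:,:2].reshape(420,560,2)-c0
r=np.hypot(q[...,0],q[...,1]); a=np.degrees(np.arctan2(q[...,1],q[...,0]))
ring=(r>60)&(r<93); b=(np.round(a/5)*5)[ring]; 
print({int(x):int(np.median(g[ring][b==x])) for x in np.unique(b)})
# opening by depth: points below 60 within ring
dk=ring&(g<130)&(g>0); print("dark mean angle",np.degrees(np.arctan2(np.sin(np.radians(a[dk])).mean(),np.cos(np.radians(a[dk])).mean())),dk.sum())
z=C[...,2]; k=(r<45)&(z>88); P=C[k][:,:2]; mu=P.mean(0); w,V=np.linalg.eigh(np.cov(P.T)); print("bar",mu.round(1),np.sqrt(w*12).round(0),np.degrees(np.arctan2(V[1,1],V[0,1])).round(1),k.sum())
```

```text
brass px [[26, 166, 115], [26, 176, 113], [25, 173, 118], [25, 171, 118]]
stud [312.9 252.1] [427.2 -69. ] 115.9 150.7
stud [306.1 247.9] [440.2 -48.7] 117.0 138.8
stud [360.7 243.3] [ 450.9 -213.9] 117.2 -131.3
stud [300.6 241.9] [458.5 -32.6] 116.4 126.8
stud [372.4 219. ] [ 523.6 -251.5] 125.8 -92.1
stud [299.1 196.1] [596.9 -30.6] 117.4 54.2
stud [304.6 190.1] [614.9 -47.8] 116.7 42.0
{-180: 121, -175: 121, -170: 122, -165: 121, -160: 122, -155: 122, -150: 122, -145: 122, -140: 121, -135: 121, -130: 121, -125: 122, -120: 122, -115: 121, -110: 121, -105: 122, -100: 121, -95: 121, -90: 122, -85: 121, -80: 122, -75: 121, -70: 120, -65: 121, -60: 121, -55: 121, -50: 120, -45: 122, -40: 121, -35: 122, -30: 121, -25: 121, -20: 121, -15: 121, -10: 121, -5: 121, 0: 121, 5: 121, 10: 121, 15: 121, 20: 122, 25: 120, 30: 122, 35: 121, 40: 122, 45: 122, 50: 121, 55: 122, 60: 122, 65: 122, 70: 122, 75: 122, 80: 121, 85: 121, 90: 122, 95: 86, 100: 62, 105: 68, 110: 68, 115: 68, 120: 69, 125: 69, 130: 71, 135: 70, 140: 70, 145: 70, 150: 27, 155: 71, 160: 122, 165: 121, 170: 122, 175: 120, 180: 121}
dark mean angle 132.30579448928697 1722
bar [ 527.  -122.1] [16. 98.] 119.1 87
```

Run:
```python
from h import *
plan([528.3,-126,150],36.3)
T=np.load("top0.npy",allow_pickle=True).item(); g=T["image"].max(2).astype(np.float32); c0=np.array([528.3,-126])
a=np.arange(60,200,.5)
K=T["intrinsics"];Rm=rot(T["orientation"])
prof=0
for r in range(60,92,4):
    P=np.c_[c0[0]+r*np.cos(np.radians(a)),c0[1]+r*np.sin(np.radians(a)),np.full(len(a),67.)]
    d=(P-T["eye"])@Rm; s=d[:,:2]/d[:,2:]; s=s*(1+T["k1"]*(s**2).sum(1,keepdims=True))
    prof=prof+cv2.remap(g,(s[:,0]*K[0,0]+K[0,2]).astype(np.float32),(s[:,1]*K[1,1]+K[1,2]).astype(np.float32),cv2.INTER_LINEAR).ravel()/8
i=np.where(prof<97)[0]; print(a[i[0]],a[i[-1]])
```

```text
tool xyz [-5.423 -5.953  0.381] closing 73.5 turn/45: 0.827 or -3.173 q6 -0.02 tcp [177.2 598.8 187.3] tilt [-0.    -0.001 -1.   ]
94.5 156.0
```

Request:
{"op": "jog_arm", "data": {
  "commands": [
    [1, [-0.271, -0.298, 0], [0, 0, 0]],
    [1, [-0.271, -0.298, 0], [0, 0, 0]],
    [1, [-0.271, -0.298, 0], [0, 0, 0]],
    [1, [-0.271, -0.298, 0], [0, 0, 0]],
    [1, [-0.271, -0.298, 0], [0, 0, 0]],
    [1, [-0.271, -0.298, 0], [0, 0, 0]],
    [1, [-0.271, -0.298, 0], [0, 0, 0]],
    [1, [-0.271, -0.298, 0], [0, 0, 0]],
    [1, [-0.271, -0.298, 0], [0, 0, 0]],
    [1, [-0.271, -0.298, 0], [0, 0, 0]]
  ]
}}

```text
t: 1.1
ee_pos: [352.9, 235.0, 187.9]
orientation: [-0.45, -3.109, 0.0]
ft_force: [1.1, 1.5, -1.0]
width: 88.0
grasp_force: 0.0
```

Request:
{"op": "jog_arm", "data": {
  "commands": [
    [1, [-0.271, -0.298, 0], [0, 0, 0]],
    [1, [-0.271, -0.298, 0], [0, 0, 0]],
    [1, [-0.271, -0.298, 0], [0, 0, 0]],
    [1, [-0.271, -0.298, 0], [0, 0, 0]],
    [1, [-0.271, -0.298, 0], [0, 0, 0]],
    [1, [-0.271, -0.298, 0], [0, 0, 0]],
    [1, [-0.271, -0.298, 0], [0, 0, 0]],
    [1, [-0.271, -0.298, 0], [0, 0, 0]],
    [1, [-0.271, -0.298, 0], [0, 0, 0]],
    [1, [-0.271, -0.298, 0], [0, 0, 0]]
  ]
}}

```text
t: 2.1
ee_pos: [528.2, -127.7, 187.7]
orientation: [-0.451, -3.109, -0.0]
ft_force: [0.8, 0.8, -0.7]
width: 87.6
grasp_force: 0.0
```

Request:
{"op": "jog_arm", "data": {
  "commands": [
    [1, [0, 0, 0], [0, 0, 0.186]],
    [1, [0, 0, 0], [0, 0, 0.186]],
    [1, [0, 0, 0], [0, 0, 0.186]],
    [1, [0, 0, 0], [0, 0, 0.186]],
    [1, [0, 0, 0], [0, 0, 0.186]],
    [1, [0, 0, 0], [0, 0, 0.186]],
    [1, [0, 0, 0], [0, 0, 0.186]],
    [1, [0, 0, 0], [0, 0, 0.186]],
    [1, [0, 0, 0], [0, 0, 0.186]],
    [1, [0, 0, 0], [0, 0, 0.186]]
  ]
}}

```text
t: 3.1
ee_pos: [527.6, -125.9, 187.6]
orientation: [-2.415, -2.008, 0.001]
ft_force: [0.0, -1.0, -0.6]
width: 87.8
grasp_force: 0.0
```

Request:
{"op": "jog_arm", "data": {
  "commands": [
    [1, [0, 0, 0], [0, 0, 0.186]],
    [1, [0, 0, 0], [0, 0, 0.186]],
    [1, [0, 0, 0], [0, 0, 0.186]],
    [1, [0, 0, 0], [0, 0, 0.186]],
    [1, [0, 0, 0], [0, 0, 0.186]],
    [1, [0, 0, 0], [0, 0, 0.186]],
    [1, [0, 0, 0], [0, 0, 0.186]],
    [1, [0, 0, 0], [0, 0, 0.186]],
    [1, [0, 0, 0], [0, 0, 0.186]],
    [1, [0, 0, 0], [0, 0, 0.186]]
  ]
}}

```text
t: 4.1
ee_pos: [527.6, -125.9, 187.6]
orientation: [-3.139, 0.116, 0.001]
ft_force: [0.2, 0.1, -0.3]
width: 87.6
grasp_force: 0.0
```

Request:
{"op": "jog_arm", "data": {
  "commands": [
    [1, [0, 0, 0], [0, 0, 0.186]],
    [1, [0, 0, 0], [0, 0, 0.186]],
    [1, [0, 0, 0], [0, 0, 0.186]],
    [1, [0, 0, 0], [0, 0, 0.186]],
    [1, [0, 0, 0], [0, 0, 0.186]],
    [1, [0, 0, 0], [0, 0, 0.186]],
    [1, [0, 0, 0], [0, 0, 0]]
  ]
}}

```text
t: 4.8
ee_pos: [527.6, -125.9, 187.7]
orientation: [2.797, -1.431, -0.001]
ft_force: [0.1, -0.1, -0.1]
width: 87.8
grasp_force: 0.0
```

Run:
```python
from h import *
plan([528.3,-126,71],35.3)
```

```text
tool xyz [ 0.005 -0.006  1.167] closing -144.2 turn/45: 0.012 or -3.988 q6 2.26 tcp [ 527.6 -125.9  187.7] tilt [-0.001  0.    -1.   ]
```

Request:
{"op": "jog_arm", "data": {
  "commands": [
    [1, [0, 0, 0.35], [0, 0, 0]],
    [1, [0, 0, 0.35], [0, 0, 0]],
    [1, [0, 0, 0.25], [0, 0, 0]],
    [1, [0, 0, 0.21], [0, 0, 0]],
    [-1, [0, 0, 0], [0, 0, 0]],
    [-1, [0, 0, 0], [0, 0, 0]],
    [-1, [0, 0, 0], [0, 0, 0]],
    [-1, [0, 0, 0], [0, 0, 0]],
    [-1, [0, 0, 0], [0, 0, 0]],
    [-1, [0, 0, 0], [0, 0, 0]]
  ]
}}

```text
t: 5.8
ee_pos: [528.3, -126.1, 72.7]
orientation: [-2.798, 1.428, -0.002]
ft_force: [-0.3, -0.8, 0.1]
width: 43.3
grasp_force: 0.0
```

Request:
{"op": "jog_arm", "data": {
  "commands": [
    [-1, [0, 0, 0], [0, 0, 0]],
    [-1, [0, 0, 0], [0, 0, 0]],
    [-1, [0, 0, 0], [0, 0, 0]]
  ]
}}

```text
t: 6.1
ee_pos: [527.9, -126.0, 72.0]
orientation: [2.798, -1.429, -0.0]
ft_force: [-0.2, 0.1, 0.2]
width: 19.0
grasp_force: 0.0
```

Run:
```python
from h import *
plan([528.3,-126,71],-144.7)
```

```text
tool xyz [ 0.002 -0.003  0.01 ] closing -144.1 turn/45: 0.013 or -3.987 q6 2.26 tcp [ 527.9 -126.    72. ] tilt [-0. -0. -1.]
```

Request:
{"op": "jog_arm", "data": {
  "commands": [
    [-1, [0, 0, 0], [0, 0, 0]],
    [-1, [0, 0, 0], [0, 0, 0]],
    [-1, [0, 0, 0], [0, 0, 0]],
    [-1, [0, 0, 0], [0, 0, -0.09]],
    [-1, [0, 0, 0], [0, 0, -0.14]],
    [-1, [0, 0, 0], [0, 0, -0.15]],
    [-1, [0, 0, 0], [0, 0, -0.15]],
    [-1, [0, 0, 0], [0, 0, -0.15]],
    [-1, [0, 0, 0], [0, 0, -0.15]],
    [-1, [0, 0, 0], [0, 0, -0.15]]
  ]
}}

```text
t: 7.1
ee_pos: [527.9, -126.0, 71.9]
orientation: [-3.13, 0.266, 0.0]
ft_force: [0.4, 0.1, -0.3]
width: 0.5
grasp_force: 0.0
```

Request:
{"op": "jog_arm", "data": {
  "commands": [
    [-1, [0, 0, 0], [0, 0, -0.15]],
    [-1, [0, 0, 0], [0, 0, -0.15]],
    [-1, [0, 0, 0], [0, 0, -0.15]],
    [-1, [0, 0, 0], [0, 0, -0.15]],
    [-1, [0, 0, 0], [0, 0, -0.15]],
    [-1, [0, 0, 0], [0, 0, -0.15]],
    [-1, [0, 0, 0], [0, 0, -0.15]],
    [-1, [0, 0, 0], [0, 0, -0.15]],
    [-1, [0, 0, 0], [0, 0, -0.1]],
    [-1, [0, 0, 0], [0, 0, 0]]
  ]
}}

```text
t: 8.1
ee_pos: [527.9, -126.0, 71.9]
orientation: [-2.864, -1.291, 0.0]
ft_force: [0.0, 0.1, 0.1]
width: 0.3
grasp_force: 0.0
```

Run:
```python
from h import *
plan([528.3,-126,71],-41.4); print(get_obs()["ft_force"],get_obs()["grasp_force"],get_obs()["width"])
```

```text
tool xyz [0.003 0.003 0.009] closing -41.5 turn/45: -0.002 or 3.998 q6 0.47 tcp [ 527.9 -126.    71.9] tilt [-0.  0. -1.]
[0.00340632 0.11254288 0.08883255] 0.0 0.33787863115357064
```

Run:
```python
from h import *
T=get_image("top");S=get_image("scene")
o=np.zeros((600,800,3),np.uint8)
o[:,:400]=cv2.resize(T["image"][160:280,290:370],(400,600));o[:400,400:]=cv2.resize(S["image"][130:230,185:285],(400,400))
cv2.imwrite("pics/c1.png",cv2.convertScaleAbs(o,alpha=1.2))
```

```text
(no output)
```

View pics/c1.png

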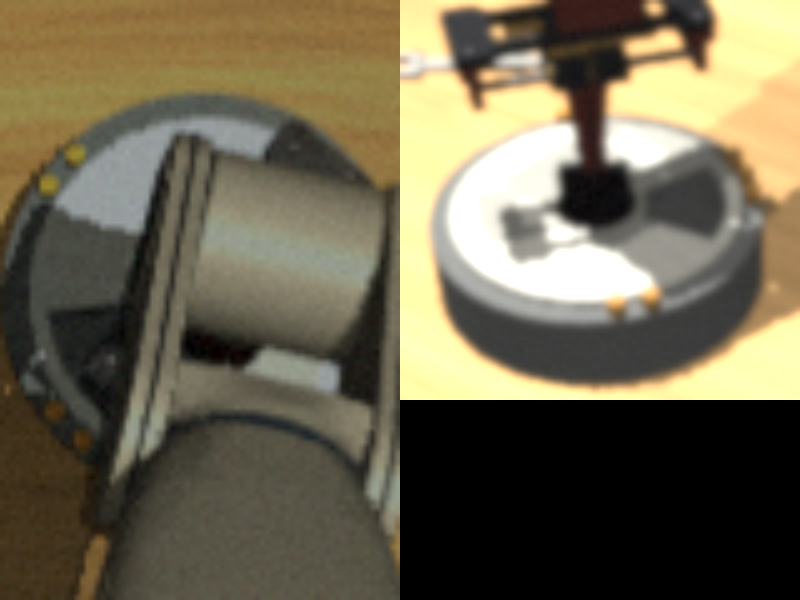

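Run:
```python
from h import *
S=get_image("scene");C=cloud(S)
for z in(72,103,120): print(z,plane(S,[[233.7,171]],z)[0].round(0))
for v in range(146,190,3): print(v,[C[v,u].round(0).astype(int).tolist() for u in(230,233,236)])
```

```text
72 [ 494. -150.   72.]
103 [ 527. -124.  103.]
120 [ 545. -109.  120.]
146 [[555, -106, 209], [545, -104, 205], [545, -94, 208]]
149 [[555, -107, 199], [547, -103, 197], [543, -96, 197]]
152 [[539, -121, 176], [532, -116, 174], [528, -109, 174]]
155 [[540, -121, 167], [533, -116, 164], [529, -109, 165]]
158 [[540, -122, 157], [535, -115, 156], [527, -111, 153]]
161 [[542, -121, 148], [531, -120, 142], [530, -110, 145]]
164 [[542, -122, 138], [533, -119, 133], [527, -113, 131]]
167 [[542, -124, 126], [535, -119, 124], [529, -113, 122]]
170 [[540, -126, 114], [532, -122, 111], [530, -112, 113]]
173 [[535, -132, 97], [529, -125, 96], [526, -117, 98]]
176 [[540, -129, 91], [533, -123, 89], [528, -117, 88]]
179 [[539, -131, 78], [532, -125, 77], [529, -116, 78]]
182 [[542, -129, 70], [538, -122, 70], [534, -114, 71]]
185 [[554, -121, 71], [549, -114, 70], [546, -105, 72]]
188 [[565, -113, 70], [559, -107, 68], [552, -101, 66]]
```

Request:
{"op": "jog_arm", "data": {
  "commands": [
    [-1, [0, 0, -0.3], [0, 0, 0]],
    [-1, [0, 0, -0.3], [0, 0, 0]],
    [-1, [0, 0, 0], [0, 0, 0]]
  ]
}}

```text
t: 8.55
ee_pos: [530.6, -126.7, 135.5]
orientation: [2.862, 1.286, 0.008]
ft_force: [1.1, 0.3, 0.2]
width: 0.8
grasp_force: 0.0
```

Run:
```python
from h import *
S=get_image("scene");C=cloud(S);print(get_obs()["ee_pos"],get_obs()["width"])
for v in range(120,186,3): print(v,[C[v,u].round(0).astype(int).tolist() for u in(230,233,236,239)])
cv2.imwrite("pics/c2.png",cv2.convertScaleAbs(cv2.resize(S["image"][90:230,165:305],(560,560)),alpha=1.2))
```

```text
[ 529.3772994  -126.43068215  133.74181434] 0.6654667488133562
120 [[539, -111, 277], [534, -105, 277], [528, -100, 275], [123, -397, -3]]
123 [[546, -106, 274], [543, -99, 274], [541, -91, 275], [533, -87, 272]]
126 [[547, -106, 265], [546, -97, 268], [543, -90, 268], [535, -86, 265]]
129 [[536, -115, 248], [549, -96, 260], [540, -93, 257], [534, -88, 256]]
132 [[537, -116, 239], [530, -111, 237], [207, -352, -1], [206, -338, 2]]
135 [[535, -118, 228], [531, -112, 228], [226, -338, 0], [222, -327, 1]]
138 [[535, -120, 219], [529, -114, 217], [245, -325, 0], [235, -318, -2]]
141 [[537, -119, 211], [533, -112, 211], [262, -312, 1], [256, -303, 0]]
144 [[538, -119, 202], [532, -113, 201], [281, -299, 2], [271, -293, -1]]
147 [[539, -119, 193], [530, -116, 189], [294, -290, 0], [291, -278, 2]]
150 [[539, -120, 183], [533, -114, 182], [312, -277, 1], [304, -269, 0]]
153 [[539, -121, 173], [535, -114, 173], [328, -266, 1], [319, -259, -1]]
156 [[354, -273, 2], [349, -264, 2], [342, -256, 0], [337, -246, 1]]
159 [[437, -206, 62], [432, -198, 62], [427, -190, 62], [426, -179, 65]]
162 [[458, -191, 69], [455, -181, 70], [447, -176, 67], [441, -168, 67]]
165 [[470, -182, 68], [466, -173, 69], [457, -169, 64], [457, -157, 69]]
168 [[484, -172, 69], [479, -164, 68], [473, -157, 67], [467, -150, 66]]
171 [[532, -133, 102], [531, -123, 105], [524, -118, 103], [521, -109, 105]]
174 [[535, -132, 94], [533, -123, 96], [527, -116, 95], [522, -110, 94]]
177 [[538, -130, 86], [533, -123, 85], [528, -116, 84], [523, -109, 84]]
180 [[540, -130, 76], [533, -125, 73], [527, -118, 72], [525, -109, 74]]
183 [[546, -126, 70], [540, -120, 68], [536, -112, 69], [531, -105, 69]]
```

View pics/c2.png

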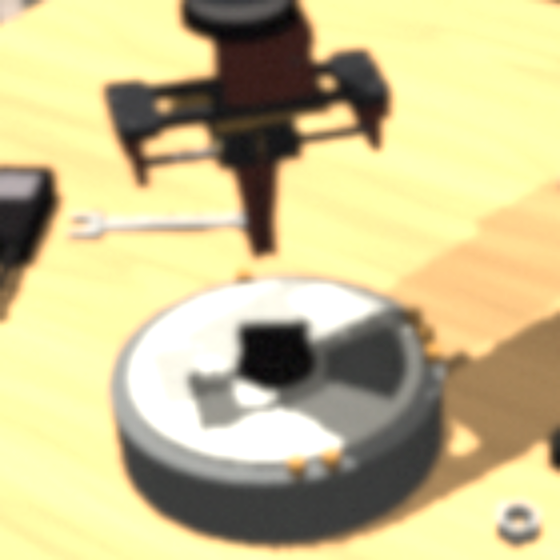

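Request:
{"op": "jog_arm", "data": {
  "commands": [
    [1, [0, 0, 0], [0, 0, 0.185]],
    [1, [0, 0, 0], [0, 0, 0.185]],
    [1, [0, 0, 0], [0, 0, 0.185]],
    [1, [0, 0, 0], [0, 0, 0.185]],
    [1, [0, 0, 0], [0, 0, 0.185]],
    [1, [0, 0, 0], [0, 0, 0.185]],
    [1, [0, 0, 0], [0, 0, 0.185]],
    [1, [0, 0, 0], [0, 0, 0.185]],
    [1, [0, 0, 0], [0, 0, 0.185]],
    [1, [0, 0, 0], [0, 0, 0.185]]
  ]
}}

```text
t: 9.6
ee_pos: [527.0, -125.8, 130.6]
orientation: [2.995, -0.949, -0.003]
ft_force: [-0.5, 0.3, -0.1]
width: 77.2
grasp_force: 0.0
```

Request:
{"op": "jog_arm", "data": {
  "commands": [
    [1, [0, 0, 0], [0, 0, 0.185]],
    [1, [0, 0, 0], [0, 0, 0.185]],
    [1, [0, 0, 0], [0, 0, 0.07]],
    [1, [0, 0, 0], [0, 0, 0]],
    [1, [0, 0, 0], [0, 0, 0]],
    [1, [0, 0, 0], [0, 0, 0]]
  ]
}}

```text
t: 10.2
ee_pos: [527.6, -126.0, 131.5]
orientation: [2.793, -1.439, -0.001]
ft_force: [0.3, -0.7, 0.1]
width: 87.5
grasp_force: 0.0
```

Run:
```python
from h import *
plan([528.3,-126,42],-144.7); S=get_image("scene")
cv2.imwrite("pics/c3.png",cv2.convertScaleAbs(cv2.resize(S["image"][90:230,165:305],(560,560)),alpha=1.2))
```

```text
tool xyz [ 0.005 -0.006  0.895] closing -144.5 turn/45: 0.004 or -3.996 q6 2.27 tcp [ 527.6 -126.   131.5] tilt [-0.001  0.    -1.   ]
```

View pics/c3.png

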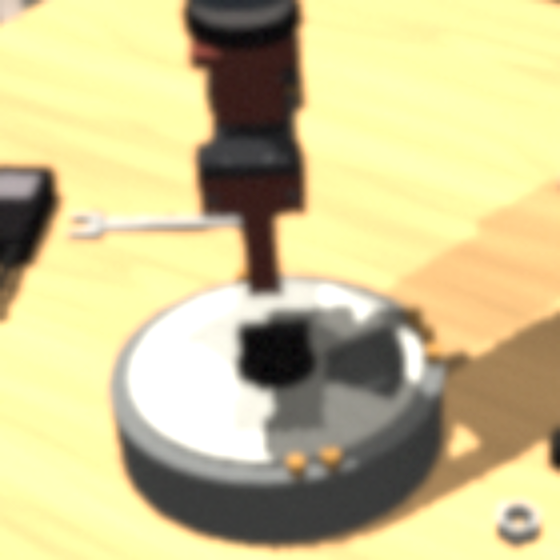

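Request:
{"op": "jog_arm", "data": {
  "commands": [
    [1, [0, 0, 0.3], [0, 0, 0]],
    [1, [0, 0, 0.3], [0, 0, 0]],
    [1, [0, 0, 0.15], [0, 0, 0]],
    [1, [0, 0, 0.1], [0, 0, 0]],
    [1, [0, 0, 0.06], [0, 0, 0]],
    [-1, [0, 0, 0], [0, 0, 0]],
    [-1, [0, 0, 0], [0, 0, 0]],
    [-1, [0, 0, 0], [0, 0, 0]],
    [-1, [0, 0, 0], [0, 0, 0]],
    [-1, [0, 0, 0], [0, 0, 0]]
  ]
}}

```text
t: 11.25
ee_pos: [528.2, -126.1, 41.5]
orientation: [-2.792, 1.44, -0.001]
ft_force: [0.5, -0.3, -0.2]
width: 51.1
grasp_force: 0.0
```

Request:
{"op": "jog_arm", "data": {
  "commands": [
    [-1, [0, 0, 0], [0, 0, 0]],
    [-1, [0, 0, 0], [0, 0, 0]],
    [-1, [0, 0, 0], [0, 0, 0]],
    [-1, [0, 0, 0], [0, 0, 0]],
    [-1, [0, 0, 0], [0, 0, 0]]
  ]
}}

```text
t: 11.75
ee_pos: [527.2, -126.5, 40.9]
orientation: [2.791, -1.439, -0.001]
ft_force: [-1.7, -0.6, 0.5]
width: 13.5
grasp_force: 30.0
```

Request:
{"op": "jog_arm", "data": {
  "commands": [
    [-1, [0, 0, 0], [0, 0, -0.05]],
    [-1, [0, 0, 0], [0, 0, -0.1]],
    [-1, [0, 0, 0], [0, 0, -0.15]],
    [-1, [0, 0, 0], [0, 0, -0.15]],
    [-1, [0, 0, 0], [0, 0, -0.15]],
    [-1, [0, 0, 0], [0, 0, -0.15]],
    [-1, [0, 0, 0], [0, 0, -0.15]],
    [-1, [0, 0, 0], [0, 0, -0.15]],
    [-1, [0, 0, 0], [0, 0, -0.15]],
    [-1, [0, 0, 0], [0, 0, -0.15]]
  ]
}}

```text
t: 12.75
ee_pos: [527.2, -126.4, 40.9]
orientation: [3.136, 0.177, -0.002]
ft_force: [-2.9, -2.4, 2.1]
width: 13.7
grasp_force: 30.0
```

Request:
{"op": "jog_arm", "data": {
  "commands": [
    [-1, [0, 0, 0], [0, 0, -0.15]],
    [-1, [0, 0, 0], [0, 0, -0.15]],
    [-1, [0, 0, 0], [0, 0, -0.15]],
    [-1, [0, 0, 0], [0, 0, -0.15]],
    [-1, [0, 0, 0], [0, 0, -0.15]],
    [-1, [0, 0, 0], [0, 0, -0.13]],
    [-1, [0, 0, 0], [0, 0, -0.06]],
    [-1, [0, 0, 0], [0, 0, 0]],
    [-1, [0, 0, 0], [0, 0, 0]]
  ]
}}

```text
t: 13.65
ee_pos: [527.3, -126.4, 40.9]
orientation: [-2.865, -1.289, 0.002]
ft_force: [-3.3, -3.6, 2.2]
width: 13.7
grasp_force: 30.0
```

Run:
```python
from h import *
plan([528.3,-126,42],-41.4); o=get_obs(); print(o["ft_force"],o["grasp_force"],o["width"])
```

```text
tool xyz [ 0.009  0.005 -0.011] closing -41.6 turn/45: -0.004 or 3.996 q6 0.47 tcp [ 527.3 -126.4   40.9] tilt [-0.001 -0.    -1.   ]
[-3.3195165  -3.55559483  2.2096352 ] 29.996120631694794 13.738322665446075
```

Request:
{"op": "jog_arm", "data": {
  "commands": [
    [1, [0, 0, 0], [0, 0, 0]],
    [1, [0, 0, 0], [0, 0, 0]],
    [1, [0, 0, 0], [0, 0, 0]],
    [1, [0, 0, 0], [0, 0, 0]],
    [1, [0, 0, -0.2], [0, 0, 0]],
    [1, [0, 0, -0.3], [0, 0, 0]],
    [1, [0, 0, -0.3], [0, 0, 0]],
    [1, [0, 0, -0.3], [0, 0, 0]],
    [1, [0, 0, 0], [0, 0, 0]]
  ]
}}

```text
t: 14.55
ee_pos: [530.8, -126.7, 154.9]
orientation: [2.86, 1.288, 0.009]
ft_force: [0.8, 0.6, 0.1]
width: 82.3
grasp_force: 0.0
```

Run:
```python
from h import *
plan([446,262.5,150],0); o=get_obs(); print(o["ft_force"],o["width"])
```

```text
tool xyz [ 2.352 -3.215  0.036] closing -41.5 turn/45: -0.923 or 3.077 q6 0.47 tcp [ 530.8 -126.7  154.9] tilt [ 0.007 -0.002 -1.   ]
[0.80410794 0.63980522 0.10160541] 82.29709738786786
```

Move 10 rows, then turn −0.923.

Request:
{"op": "jog_arm", "data": {
  "commands": [
    [1, [0.235, -0.32, 0], [0, 0, 0]],
    [1, [0.235, -0.32, 0], [0, 0, 0]],
    [1, [0.235, -0.32, 0], [0, 0, 0]],
    [1, [0.235, -0.32, 0], [0, 0, 0]],
    [1, [0.235, -0.32, 0], [0, 0, 0]],
    [1, [0.235, -0.32, 0], [0, 0, 0]],
    [1, [0.235, -0.32, 0], [0, 0, 0]],
    [1, [0.235, -0.32, 0], [0, 0, 0]],
    [1, [0.235, -0.32, 0], [0, 0, 0]],
    [1, [0.235, -0.32, 0], [0, 0, 0]]
  ]
}}

```text
t: 15.55
ee_pos: [443.0, 263.4, 150.2]
orientation: [2.864, 1.29, -0.001]
ft_force: [1.0, -0.0, -0.1]
width: 88.0
grasp_force: 0.0
```

Request:
{"op": "jog_arm", "data": {
  "commands": [
    [1, [0, 0, 0], [0, 0, -0.185]],
    [1, [0, 0, 0], [0, 0, -0.185]],
    [1, [0, 0, 0], [0, 0, -0.185]],
    [1, [0, 0, 0], [0, 0, -0.185]],
    [1, [0, 0, 0], [0, 0, -0.185]],
    [1, [0, 0, 0], [0, 0, 0]]
  ]
}}

```text
t: 16.15
ee_pos: [443.5, 261.9, 150.1]
orientation: [-2.217, -2.225, 0.002]
ft_force: [0.4, 0.5, -0.0]
width: 87.7
grasp_force: 0.0
```

```bash
cat >> h.py <<'E'
def opening(T,c0=(528.3,-126)):
    g=T["image"].max(2).astype(np.float32); a=np.arange(-180,180,.5); K=T["intrinsics"];Rm=rot(T["orientation"]); prof=[]
    for r in range(60,92,4):
        P=np.c_[c0[0]+r*np.cos(np.radians(a)),c0[1]+r*np.sin(np.radians(a)),np.full(len(a),67.)]
        d=(P-T["eye"])@Rm; s=d[:,:2]/d[:,2:]; s=s*(1+T["k1"]*(s**2).sum(1,keepdims=True))
        prof.append(cv2.remap(g,(s[:,0]*K[0,0]+K[0,2]).astype(np.float32),(s[:,1]*K[1,1]+K[1,2]).astype(np.float32),cv2.INTER_LINEAR).ravel())
    p=np.mean(prof,0); d=(p<97).astype(int); e=np.where(np.diff(d))[0]; print("opening edges",a[e],d[e+1])
E
python3 - <<'E'
from h import *
plan([446,262.5,150],0); T=get_image("top"); S=get_image("scene"); opening(T)
o=np.zeros((600,800,3),np.uint8)
o[:,:480]=cv2.resize(T["image"][165:265,295:375],(480,600));o[:320,480:]=cv2.resize(S["image"][140:240,185:285],(320,320))
cv2.imwrite("pics/c4.png",cv2.convertScaleAbs(o,alpha=1.2))
for c in pieces(S,(262,190,420,285),vmin=110):
    print(cen(c).round(1),cv2.contourArea(c),plane(S,[cen(c)],14)[0].round(0)[:2])
E
```

```text
tool xyz [0.006 0.025 0.001] closing 0.2 turn/45: 0.004 or -3.996 q6 0.51 tcp [443.5 261.9 150.1] tilt [-0.001 -0.001 -1.   ]
opening edges [-162.  -101.5] [1 0]
[390. 263.] 117.0 [548. 367.]
[307.7 258.3] 103.5 [641. 182.]
[274.3 243. ] 88.0 [639.  81.]
[320.4 230.2] 80.0 [533. 166.]
[362.8 221.9] 42.5 [443. 254.]
[293.8 219. ] 72.5 [532.  81.]
[336.4 209.5] 66.0 [433. 169.]
[265.9 193.9] 69.0 [478. -46.]
```

View pics/c4.png

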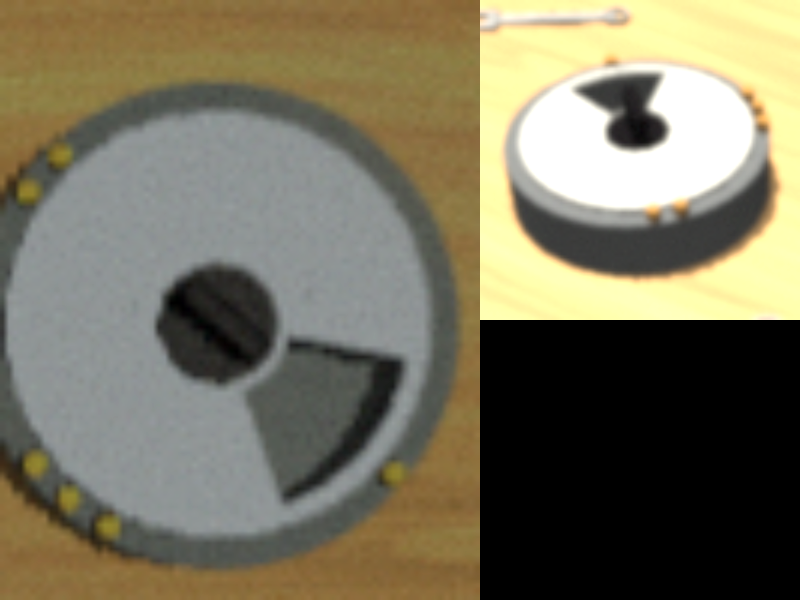

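Request:
{"op": "jog_arm", "data": {
  "commands": [
    [1, [0, 0.02, 0.4], [0, 0, 0]],
    [1, [0, 0, 0.4], [0, 0, 0]],
    [1, [0, 0, 0.4], [0, 0, 0]],
    [1, [0, 0, 0.3], [0, 0, 0]],
    [1, [0, 0, 0.15], [0, 0, 0]],
    [1, [0, 0, 0.1], [0, 0, 0]],
    [1, [0, 0, 0], [0, 0, 0]],
    [1, [0, 0, 0], [0, 0, 0]]
  ]
}}

```text
t: 17.05
ee_pos: [446.8, 262.4, -23.1]
orientation: [2.22, 2.223, 0.002]
ft_force: [0.6, -0.1, -0.3]
width: 87.8
grasp_force: 0.0
```

Run:
```python
from h import *
S=get_image("scene");o=get_obs();print(o["ee_pos"],o["ft_force"])
cv2.imwrite("pics/c5.png",cv2.convertScaleAbs(cv2.resize(S["image"][160:260,320:420],(500,500)),alpha=1.2))
```

```text
[446.98191095 262.56397984 -22.84011516] [-0.66599783 -0.19217024 -0.4840045 ]
```

View pics/c5.png

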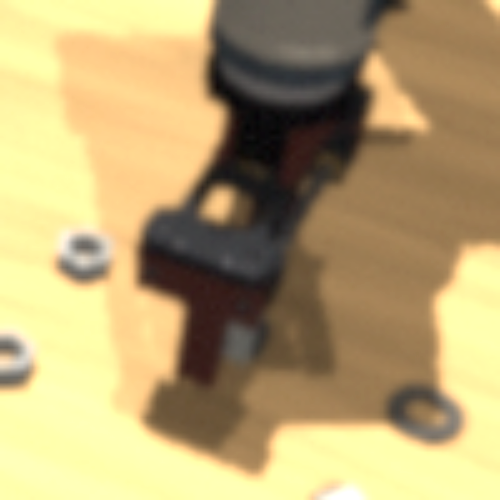

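Request:
{"op": "jog_arm", "data": {
  "commands": [
    [1, [0, 0, 0.06], [0, 0, 0]],
    [1, [0, 0, 0], [0, 0, 0]],
    [-1, [0, 0, 0], [0, 0, 0]],
    [-1, [0, 0, 0], [0, 0, 0]],
    [-1, [0, 0, 0], [0, 0, 0]],
    [-1, [0, 0, 0], [0, 0, 0]],
    [-1, [0, 0, 0], [0, 0, 0]],
    [-1, [0, 0, 0], [0, 0, 0]],
    [-1, [0, 0, 0], [0, 0, 0]],
    [-1, [0, 0, 0], [0, 0, 0]]
  ]
}}

```text
t: 18.1
ee_pos: [446.0, 262.0, -30.0]
orientation: [2.219, 2.224, 0.0]
ft_force: [0.3, 0.4, 0.3]
width: 27.2
grasp_force: 0.2
```

Request:
{"op": "jog_arm", "data": {
  "commands": [
    [-1, [0, 0, 0], [0, 0, 0]],
    [-1, [0, 0, 0], [0, 0, 0]],
    [-1, [0, 0, -0.1], [0, 0, 0]],
    [-1, [0, 0, -0.3], [0, 0, 0]],
    [-1, [0, 0, -0.4], [0, 0, 0]],
    [-1, [0, 0, -0.4], [0, 0, 0]],
    [-1, [0, 0, -0.2], [0, 0, 0]],
    [-1, [0, 0, 0], [0, 0, 0]]
  ]
}}

```text
t: 18.9
ee_pos: [448.0, 263.1, 113.6]
orientation: [2.218, 2.222, 0.01]
ft_force: [-0.4, 0.7, -0.7]
width: 23.6
grasp_force: 30.0
```

Run:
```python
from h import *
a=np.radians(-131.6); plan([528.3+72*np.cos(a),-126+72*np.sin(a),110],48.4)
```

```text
tool xyz [-4.431  0.316  0.023] closing 0.1 turn/45: -1.073 or 2.927 q6 0.51 tcp [448.  263.1 113.6] tilt [ 0.006  0.003 -1.   ]
```

Request:
{"op": "jog_arm", "data": {
  "commands": [
    [-1, [-0.2, 0.013, 0], [0, 0, 0]],
    [-1, [-0.38, 0.027, 0], [0, 0, 0]],
    [-1, [-0.38, 0.027, 0], [0, 0, 0]],
    [-1, [-0.38, 0.027, 0], [0, 0, 0]],
    [-1, [-0.38, 0.027, 0], [0, 0, 0]],
    [-1, [-0.38, 0.027, 0], [0, 0, 0]],
    [-1, [-0.38, 0.027, 0], [0, 0, 0]],
    [-1, [-0.38, 0.027, 0], [0, 0, 0]],
    [-1, [-0.38, 0.027, 0], [0, 0, 0]],
    [-1, [-0.38, 0.027, 0], [0, 0, 0]]
  ]
}}

```text
t: 19.9
ee_pos: [471.3, -101.3, 108.9]
orientation: [-2.218, -2.222, 0.002]
ft_force: [0.6, -0.1, -1.1]
width: 23.8
grasp_force: 30.0
```

Request:
{"op": "jog_arm", "data": {
  "commands": [
    [-1, [-0.38, 0.027, 0], [0, 0, 0]],
    [-1, [-0.35, 0.027, 0], [0, 0, 0]],
    [-1, [-0.08, 0.006, 0], [0, 0, 0]],
    [-1, [0, 0, 0], [0, 0, -0.179]],
    [-1, [0, 0, 0], [0, 0, -0.179]],
    [-1, [0, 0, 0], [0, 0, -0.179]],
    [-1, [0, 0, 0], [0, 0, -0.179]],
    [-1, [0, 0, 0], [0, 0, -0.179]],
    [-1, [0, 0, 0], [0, 0, -0.179]],
    [-1, [0, 0, 0], [0, 0, 0]]
  ]
}}

```text
t: 20.9
ee_pos: [477.7, -179.9, 109.1]
orientation: [-1.111, -2.936, -0.0]
ft_force: [-0.1, -0.1, -1.1]
width: 24.0
grasp_force: 30.0
```

Run:
```python
from h import *
a=np.radians(-131.6); plan([528.3+72*np.cos(a),-126+72*np.sin(a),41],48.4)
```

```text
tool xyz [-0.022  0.02   0.681] closing 48.5 turn/45: 0.003 or -3.997 q6 -1.23 tcp [ 477.7 -179.9  109.1] tilt [-0.002  0.001 -1.   ]
```

Request:
{"op": "jog_arm", "data": {
  "commands": [
    [-1, [-0.022, 0.02, 0.2], [0, 0, 0]],
    [-1, [0, 0, 0.3], [0, 0, 0]],
    [-1, [0, 0, 0.18], [0, 0, 0]],
    [-1, [0, 0, 0], [0, 0, 0]],
    [-1, [0, 0, 0], [0, 0, 0]]
  ]
}}

```text
t: 21.4
ee_pos: [481.1, -180.4, 41.8]
orientation: [-1.117, -2.935, -0.0]
ft_force: [0.2, 0.3, -0.5]
width: 23.6
grasp_force: 30.0
```

Request:
{"op": "jog_arm", "data": {
  "commands": [
    [-0.05, [0, 0, 0], [0, 0, 0]],
    [-0.05, [0, 0, 0], [0, 0, 0]],
    [-0.05, [0, 0, 0], [0, 0, 0]],
    [-0.05, [0, 0, 0], [0, 0, 0]],
    [-0.05, [0, 0, -0.3], [0, 0, 0]],
    [-0.05, [0, 0, -0.4], [0, 0, 0]],
    [-0.05, [0, 0, -0.3], [0, 0, 0]],
    [1, [0, 0, 0], [0, 0, 0]]
  ]
}}

```text
t: 22.2
ee_pos: [484.3, -182.0, 146.2]
orientation: [1.112, 2.93, -0.0]
ft_force: [-0.1, 0.4, 0.4]
width: 46.7
grasp_force: 0.0
```

Run:
```python
from h import *
T=get_image("top");S=get_image("scene")
for c in pieces(S,(262,190,420,285),vmin=110)+pieces(T,(140,170,285,262)):
    im=S if cen(c)[0]>280 or cen(c)[1]<205 and False else T
    print(cen(c).round(1),cv2.contourArea(c),"S",plane(S,[cen(c)],14)[0].round(0)[:2],"T",plane(T,[cen(c)],18)[0].round(0)[:2])
plan([552,368,130],-33)
o=np.zeros((400,800,3),np.uint8)
o[:,:400]=cv2.resize(T["image"][170:270,285:385],(400,400));o[:,400:]=cv2.resize(S["image"][130:230,185:285],(400,400))
cv2.imwrite("pics/c6.png",cv2.convertScaleAbs(o,alpha=1.2))
```

```text
[389.8 263. ] 118.5 S [548. 366.] T [ 387. -313.]
[307.8 258.4] 100.5 S [641. 182.] T [407. -56.]
[404.6 242.4] 91.0 S [459. 377.] T [ 451. -362.]
[274.3 243. ] 86.0 S [639.  81.] T [456.  48.]
[320.3 230.2] 79.0 S [533. 165.] T [494. -96.]
[293.8 219. ] 72.0 S [531.  81.] T [531. -14.]
[336.5 209.5] 67.5 S [433. 169.] T [ 558. -149.]
[265.9 193.9] 69.0 S [478. -46.] T [611.  72.]
[235.8 251.6] 67.5 S [716.  11.] T [432. 169.]
[263.  219.6] 67.5 S [579.   7.] T [530.  82.]
[236.4 219.8] 67.5 S [618. -58.] T [531. 166.]
[172.4 213.3] 69.0 S [ 690. -232.] T [555. 369.]
[230.6 185.5] 66.5 S [ 500. -163.] T [640. 183.]
[262.5 185.3] 68.0 S [448. -78.] T [638.  82.]
tool xyz [3.117 4.574 0.123] closing 48.4 turn/45: 1.81 or -2.19 q6 -1.23 tcp [ 481.8 -181.   142.6] tilt [ 0.002 -0.001 -1.   ]
```

View pics/c6.png

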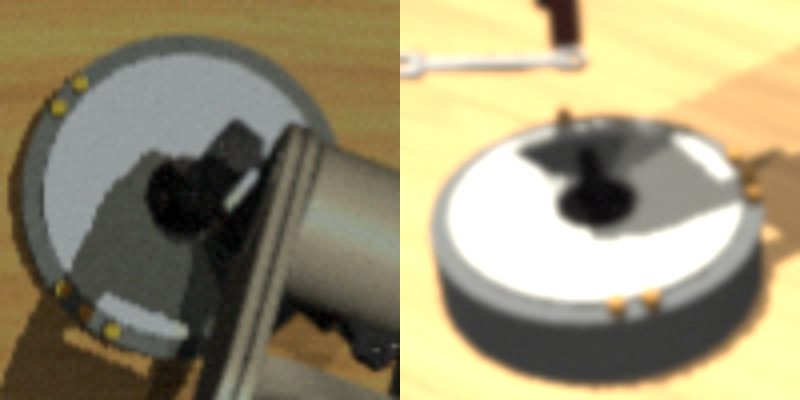

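Request:
{"op": "jog_arm", "data": {
  "commands": [
    [0.4, [0.23, 0.33, 0], [0, 0, 0]],
    [0.4, [0.23, 0.33, 0], [0, 0, 0]],
    [0.4, [0.23, 0.33, 0], [0, 0, 0]],
    [0.4, [0.23, 0.33, 0], [0, 0, 0]],
    [0.4, [0.23, 0.33, 0], [0, 0, 0]],
    [0.4, [0.23, 0.33, 0], [0, 0, 0]],
    [0.4, [0.23, 0.33, 0], [0, 0, 0]],
    [0.4, [0.23, 0.33, 0], [0, 0, 0]],
    [0.4, [0.23, 0.33, 0], [0, 0, 0]],
    [0.4, [0.23, 0.33, 0], [0, 0, 0]]
  ]
}}

```text
t: 23.3
ee_pos: [527.0, 219.9, 140.0]
orientation: [-1.114, -2.935, 0.003]
ft_force: [0.2, -0.1, 0.2]
width: 61.4
grasp_force: 0.0
```

Request:
{"op": "jog_arm", "data": {
  "commands": [
    [0.4, [0.23, 0.33, 0], [0, 0, 0.187]],
    [0.4, [0, 0, 0], [0, 0, 0.187]],
    [0.4, [0, 0, 0], [0, 0, 0.187]],
    [0.4, [0, 0, 0], [0, 0, 0.187]],
    [0.4, [0, 0, 0], [0, 0, 0.187]],
    [0.4, [0, 0, 0], [0, 0, 0.187]],
    [0.4, [0, 0, 0], [0, 0, 0.187]],
    [0.4, [0, 0, 0], [0, 0, 0.187]],
    [0.4, [0, 0, 0], [0, 0, 0.187]],
    [0.4, [0, 0, 0], [0, 0, 0.187]]
  ]
}}

```text
t: 24.3
ee_pos: [531.7, 258.0, 139.9]
orientation: [-2.8, -1.425, 0.005]
ft_force: [0.6, 0.1, -0.7]
width: 61.8
grasp_force: 0.0
```

Run:
```python
from h import *
plan([554,368.5,-29],-36); T=get_image("top");S=get_image("scene"); opening(T)
for im,roi,z in((T,(140,170,285,262),20),(S,(372,245,410,285),14)):
  for c in pieces(im,roi): print(cen(c).round(1),plane(im,[cen(c)],z)[0].round(0)[:2])
```

```text
tool xyz [ 1.029 -0.468  1.686] closing -36.1 turn/45: -0.001 or 3.999 q6 1.06 tcp [531.7 258.  139.9] tilt [-0.003 -0.001 -1.   ]
opening edges [-162.  -144.5 -138.  -128.5 -123.5 -101.5] [1 0 1 0 1 0]
[235.6 251.7] [431. 169.]
[263.  219.6] [530.  82.]
[236.3 219.8] [531. 165.]
[230.6 185.5] [639. 182.]
[262.5 185.3] [638.  82.]
[389.5 264.3] [553. 367.]
```

Joiner seen inside the opening; cover unmoved. Continue to joiner A.

Request:
{"op": "jog_arm", "data": {
  "commands": [
    [0.4, [0.33, -0.15, 0], [0, 0, 0]],
    [0.4, [0.35, -0.16, 0], [0, 0, 0]],
    [0.4, [0.35, -0.158, 0], [0, 0, 0]],
    [0.4, [0, 0, 0.3], [0, 0, 0]],
    [0.4, [0, 0, 0.4], [0, 0, 0]],
    [0.4, [0, 0, 0.4], [0, 0, 0]],
    [0.4, [0, 0, 0.3], [0, 0, 0]],
    [0.4, [0, 0, 0.2], [0, 0, 0]],
    [0.4, [0, 0, 0], [0, 0, 0]],
    [0.4, [0, 0, 0], [0, 0, 0]]
  ]
}}

```text
t: 25.4
ee_pos: [554.6, 369.2, -18.7]
orientation: [2.794, 1.436, -0.003]
ft_force: [0.4, -1.2, 0.7]
width: 61.6
grasp_force: 0.0
```

Run:
```python
from h import *
plan([554,368.5,-29],-36); print(get_obs()["ft_force"])
```

```text
tool xyz [-0.009 -0.001  0.103] closing -35.6 turn/45: 0.009 or -3.991 q6 1.19 tcp [554.6 369.2 -18.7] tilt [-0.001 -0.001 -1.   ]
[ 0.35674145 -1.24369529  0.68372957]
```

Request:
{"op": "jog_arm", "data": {
  "commands": [
    [0.4, [0, 0, 0.1], [0, 0, 0]],
    [0.4, [0, 0, 0], [0, 0, 0]],
    [-1, [0, 0, 0], [0, 0, 0]],
    [-1, [0, 0, 0], [0, 0, 0]],
    [-1, [0, 0, 0], [0, 0, 0]],
    [-1, [0, 0, 0], [0, 0, 0]],
    [-1, [0, 0, 0], [0, 0, 0]],
    [-1, [0, 0, 0], [0, 0, 0]],
    [-1, [0, 0, 0], [0, 0, 0]],
    [-1, [0, 0, 0], [0, 0, 0]]
  ]
}}

```text
t: 26.4
ee_pos: [555.2, 369.6, -27.8]
orientation: [-2.795, -1.433, -0.0]
ft_force: [-0.3, -0.8, 2.4]
width: 24.3
grasp_force: 3.0
```

Request:
{"op": "jog_arm", "data": {
  "commands": [
    [-1, [0, 0, 0], [0, 0, 0]],
    [-1, [0, 0, -0.1], [0, 0, 0]],
    [-1, [0, 0, -0.3], [0, 0, 0]],
    [-1, [0, 0, -0.4], [0, 0, 0]],
    [-1, [0, 0, -0.4], [0, 0, 0]],
    [-1, [0, 0, -0.2], [0, 0, 0]],
    [-1, [0, 0, 0], [0, 0, 0]]
  ]
}}

```text
t: 27.1
ee_pos: [557.2, 370.9, 116.2]
orientation: [-2.795, -1.433, -0.011]
ft_force: [-0.0, 0.5, -0.8]
width: 23.9
grasp_force: 30.0
```

Run:
```python
from h import *
a=np.radians(-131.6); plan([528.3+72*np.cos(a)+2,-126+72*np.sin(a)-1,110],48.4)
```

```text
tool xyz [-4.917  2.613  0.037] closing -35.7 turn/45: -1.869 or 2.131 q6 1.19 tcp [557.2 370.9 116.2] tilt [ 0.006  0.004 -1.   ]
```

Request:
{"op": "jog_arm", "data": {
  "commands": [
    [-1, [-0.2, 0.106, 0], [0, 0, 0]],
    [-1, [-0.35, 0.186, 0], [0, 0, 0]],
    [-1, [-0.35, 0.186, 0], [0, 0, 0]],
    [-1, [-0.35, 0.186, 0], [0, 0, 0]],
    [-1, [-0.35, 0.186, 0], [0, 0, 0]],
    [-1, [-0.35, 0.186, 0], [0, 0, 0]],
    [-1, [-0.35, 0.186, 0], [0, 0, 0]],
    [-1, [-0.35, 0.186, 0], [0, 0, 0]],
    [-1, [-0.35, 0.186, 0], [0, 0, 0]],
    [-1, [-0.35, 0.186, 0], [0, 0, 0]]
  ]
}}

```text
t: 28.1
ee_pos: [502.5, -7.8, 110.7]
orientation: [-2.794, -1.433, 0.003]
ft_force: [0.7, -0.5, 0.3]
width: 24.2
grasp_force: 30.0
```

Request:
{"op": "jog_arm", "data": {
  "commands": [
    [-1, [-0.35, 0.186, 0], [0, 0, 0]],
    [-1, [-0.35, 0.186, 0], [0, 0, 0]],
    [-1, [-0.35, 0.186, 0], [0, 0, 0]],
    [-1, [-0.35, 0.186, 0], [0, 0, 0]],
    [-1, [-0.17, 0.09, 0], [0, 0, 0]],
    [-1, [0, 0, 0], [0, 0, -0.187]],
    [-1, [0, 0, 0], [0, 0, -0.187]],
    [-1, [0, 0, 0], [0, 0, -0.187]],
    [-1, [0, 0, 0], [0, 0, -0.187]],
    [-1, [0, 0, 0], [0, 0, -0.187]]
  ]
}}

```text
t: 29.1
ee_pos: [479.0, -182.1, 110.5]
orientation: [-2.086, -2.346, 0.001]
ft_force: [-0.4, -0.1, -0.9]
width: 23.8
grasp_force: 30.0
```

Request:
{"op": "jog_arm", "data": {
  "commands": [
    [-1, [0, 0, 0], [0, 0, -0.187]],
    [-1, [0, 0, 0], [0, 0, -0.187]],
    [-1, [0, 0, 0], [0, 0, -0.187]],
    [-1, [0, 0, 0], [0, 0, -0.187]],
    [-1, [0, 0, 0], [0, 0, -0.187]],
    [-1, [0, 0, 0], [0, 0, 0]]
  ]
}}

```text
t: 29.7
ee_pos: [479.1, -182.1, 110.7]
orientation: [-1.112, -2.936, -0.0]
ft_force: [-0.4, -0.6, -1.3]
width: 23.8
grasp_force: 30.0
```

Run:
```python
from h import *
a=np.radians(-131.6); plan([528.3+72*np.cos(a),-126+72*np.sin(a),41],48.4)
```

```text
tool xyz [0.003 0.027 0.697] closing 48.5 turn/45: 0.003 or -3.997 q6 -1.23 tcp [ 479.1 -182.1  110.7] tilt [-0.002  0.001 -1.   ]
```

Request:
{"op": "jog_arm", "data": {
  "commands": [
    [-1, [0, 0.02, 0.2], [0, 0, 0]],
    [-1, [0, 0, 0.3], [0, 0, 0]],
    [-1, [0, 0, 0.19], [0, 0, 0]],
    [-1, [0, 0, 0], [0, 0, 0]],
    [-1, [0, 0, 0], [0, 0, 0]]
  ]
}}

```text
t: 30.2
ee_pos: [481.0, -180.8, 42.6]
orientation: [-1.117, -2.935, -0.0]
ft_force: [0.3, -0.4, -1.6]
width: 23.9
grasp_force: 30.0
```

Request:
{"op": "jog_arm", "data": {
  "commands": [
    [-0.05, [0, 0, 0], [0, 0, 0]],
    [-0.05, [0, 0, 0], [0, 0, 0]],
    [-0.05, [0, 0, 0], [0, 0, 0]],
    [-0.05, [0, 0, 0], [0, 0, 0]],
    [-0.05, [0, 0, -0.3], [0, 0, 0]],
    [-0.05, [0, 0, -0.4], [0, 0, 0]],
    [-0.05, [0, 0, -0.3], [0, 0, 0]],
    [1, [0, 0, -0.2], [0, 0, 0]],
    [1, [0, 0, 0], [0, 0, 0]]
  ]
}}

```text
t: 31.1
ee_pos: [483.5, -181.8, 166.0]
orientation: [1.112, 2.931, -0.0]
ft_force: [-0.3, 0.1, -1.0]
width: 54.5
grasp_force: 0.0
```

Run:
```python
from h import *
plan([480,0,150],48.4)
```

```text
tool xyz [1.234 1.337 0.156] closing 48.4 turn/45: 0.001 or -3.999 q6 -1.23 tcp [ 483.5 -181.8  166. ] tilt [ 0.006 -0.002 -1.   ]
```

Request:
{"op": "jog_arm", "data": {
  "commands": [
    [1, [0.33, 0.36, 0], [0, 0, 0]],
    [1, [0.33, 0.36, 0], [0, 0, 0]],
    [1, [0.33, 0.36, 0], [0, 0, 0]],
    [1, [0.33, 0.36, 0], [0, 0, 0]],
    [1, [0.33, 0.36, 0], [0, 0, 0]],
    [1, [0.0, 0, 0], [0, 0, 0]]
  ]
}}

```text
t: 31.7
ee_pos: [476.4, 67.7, 162.0]
orientation: [-1.106, -2.939, -0.001]
ft_force: [0.3, 0.5, -0.3]
width: 87.7
grasp_force: 0.0
```

Run:
```python
from h import *
T=get_image("top");S=get_image("scene");opening(T)
C=cloud(T); c0=np.array([528.3,-126]); q=C[...,:2]-c0; r=np.hypot(q[...,0],q[...,1]); a=np.degrees(np.arctan2(q[...,1],q[...,0]))
k=(r>45)&(r<90)&(abs(a+131.6)<24); print("z in opening",np.percentile(C[k][:,2],[1,10,50,90,99]).round(0))
plan([528.3,-126,150],-41.6)
o=np.zeros((500,800,3),np.uint8)
o[:,:400]=cv2.resize(T["image"][165:265,295:375],(400,500));o[:400,400:]=cv2.resize(S["image"][130:230,185:285],(400,400))
cv2.imwrite("pics/c7.png",cv2.convertScaleAbs(o,alpha=1.2))
```

```text
opening edges [-162.  -140.  -134.5 -101.5] [1 0 1 0]
z in opening [ 5.  9. 26. 61. 64.]
tool xyz [-1.643 -1.084  0.12 ] closing 48.6 turn/45: -1.995 or 2.005 q6 -0.74 tcp [476.7  64.  162. ] tilt [-0.001 -0.    -1.   ]
```

View pics/c7.png

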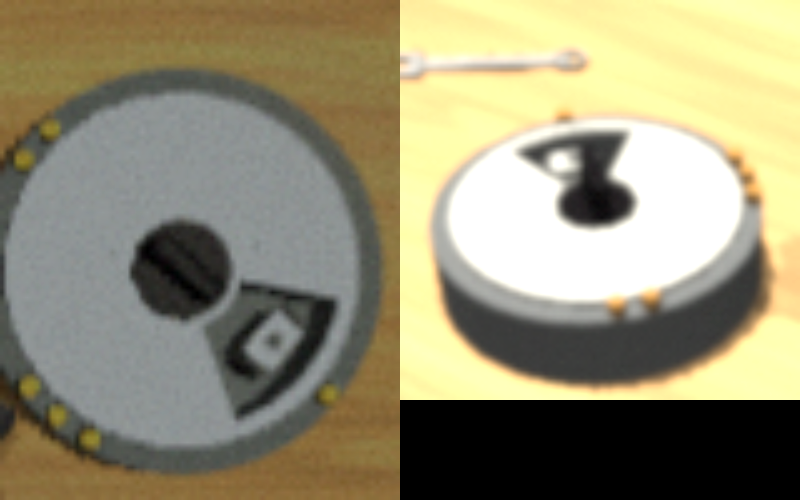

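Run:
```python
from h import *
Zs=[]
for i in range(6):
    T=get_image("top"); Zs.append(cloud(T))
C=np.mean(Zs,0); g=T["image"].max(2); c0=np.array([528.3,-126]); q=C[...,:2]-c0; r=np.hypot(q[...,0],q[...,1]); a=np.degrees(np.arctan2(q[...,1],q[...,0]))
ref=C[(r>50)&(r<95)&(abs(a)<90)][:,2].mean(); print("cover z",ref)
k=cv2.erode(((r>42)&(r<93)&(abs(a+131.6)<25)&(g>100)).astype(np.uint8),np.ones((2,2)))>0
P=C[k]; A=np.c_[P[:,:2]-P[:,:2].mean(0),np.ones(len(P))]; s=np.linalg.lstsq(A,P[:,2],rcond=None)[0]; print(k.sum(),P[:,:2].mean(0).round(1),"slope,mean",s.round(3),"res",(P[:,2]-A@s).std().round(1))
v0,v1=228,252; print(C[v0:v1:2,336:364:2,2].round(0).astype(int))
```

```text
cover z 74.28544416388264
31 [ 481.3 -182.3] slope,mean [ 1.284  3.381 67.021] res 35.8
[[ 66  10   9  11  13  11  58  58  60  58  10  10   9  68]
 [ 12  11  10  12  11  55  57  56  56  60  12   8  12  66]
 [ 67  13  13  10  42  60  61  60  61  60  13  13  62  68]
 [ 65  10  10  28  57  58  60  59  58  12  10  11  68  66]
 [ 66  13  11  31  56  60  61  62  14  12  10  68  66  61]
 [ 65  66  13  10  30  57  59  11  12  11  13  66  65  64]
 [ 69  69  11  10  10  10  11  11  13  14  67  67  61  63]
 [ 64  66   9  12  13  13  10  12  12  67  66  62  74  59]
 [ 65  65  63   9  12  10  11  63  65  66  63  58  75  -1]
 [ 68  67  67   9 269 269  67  69  67  62  58  64  61   0]
 [ 68  65  67  11  64  70  67  66  62  60  59  60   0  -5]
 [ 67  65  68  67  69  66  62  61  59  60  59  -2   1   1]]
```

Request:
{"op": "jog_arm", "data": {
  "commands": [
    [1, [-0.27, -0.18, 0], [0, 0, 0]],
    [1, [-0.28, -0.185, 0], [0, 0, 0]],
    [1, [-0.28, -0.185, 0], [0, 0, 0]],
    [1, [-0.28, -0.185, 0], [0, 0, 0]],
    [1, [-0.28, -0.185, 0], [0, 0, 0]],
    [1, [-0.28, -0.185, 0], [0, 0, 0]],
    [1, [0, 0, 0], [0, 0, 0.182]],
    [1, [0, 0, 0], [0, 0, 0.182]],
    [1, [0, 0, 0], [0, 0, 0.182]],
    [1, [0, 0, 0], [0, 0, 0.182]]
  ]
}}

```text
t: 33.1
ee_pos: [528.7, -131.6, 162.9]
orientation: [-1.908, -2.496, 0.0]
ft_force: [-0.5, -0.3, -0.4]
width: 87.7
grasp_force: 0.0
```

Request:
{"op": "jog_arm", "data": {
  "commands": [
    [1, [0, 0, 0], [0, 0, 0.182]],
    [1, [0, 0, 0], [0, 0, 0.182]],
    [1, [0, 0, 0], [0, 0, 0.182]],
    [1, [0, 0, 0], [0, 0, 0.182]],
    [1, [0, 0, 0], [0, 0, 0.182]],
    [1, [0, 0, 0], [0, 0, 0.182]],
    [1, [0, 0, 0], [0, 0, 0.182]],
    [1, [0, 0, 0], [0, 0, 0]]
  ]
}}

```text
t: 33.9
ee_pos: [528.8, -131.3, 162.9]
orientation: [2.868, 1.283, -0.0]
ft_force: [-0.0, -0.3, 0.7]
width: 87.4
grasp_force: 0.0
```

Run:
```python
from h import *
plan([528.3,-126,42],-41.6)
```

```text
tool xyz [ 0.036 -0.04   1.209] closing -41.8 turn/45: -0.005 or 3.995 q6 0.46 tcp [ 528.8 -131.3  162.9] tilt [-0. -0. -1.]
```

Request:
{"op": "jog_arm", "data": {
  "commands": [
    [1, [0.036, -0.04, 0.2], [0, 0, 0]],
    [1, [0, 0, 0.35], [0, 0, 0]],
    [1, [0, 0, 0.35], [0, 0, 0]],
    [1, [0, 0, 0.2], [0, 0, 0]],
    [1, [0, 0, 0.11], [0, 0, 0]],
    [1, [0, 0, 0], [0, 0, 0]],
    [-1, [0, 0, 0], [0, 0, 0]],
    [-1, [0, 0, 0], [0, 0, 0]],
    [-1, [0, 0, 0], [0, 0, 0]],
    [-1, [0, 0, 0], [0, 0, 0]]
  ]
}}

```text
t: 34.9
ee_pos: [529.1, -125.2, 42.8]
orientation: [2.865, 1.287, 0.002]
ft_force: [0.4, 0.5, -0.2]
width: 59.6
grasp_force: 0.0
```

Request:
{"op": "jog_arm", "data": {
  "commands": [
    [-1, [0, 0, 0], [0, 0, 0]],
    [-1, [0, 0, 0], [0, 0, 0]],
    [-1, [0, 0, 0], [0, 0, 0]],
    [-1, [0, 0, 0], [0, 0, 0]],
    [-1, [0, 0, 0], [0, 0, 0]],
    [-1, [0, 0, 0], [0, 0, 0]]
  ]
}}

```text
t: 35.5
ee_pos: [528.5, -125.0, 41.9]
orientation: [2.866, 1.287, -0.0]
ft_force: [0.4, 0.7, 1.1]
width: 14.1
grasp_force: 30.0
```

Run:
```python
from h import *
plan([528.3,-126,42],48.4);o=get_obs(); print(o["ft_force"],o["moment"])
```

```text
tool xyz [-0.009  0.005 -0.001] closing -41.6 turn/45: 1.999 or -2.001 q6 0.47 tcp [ 528.5 -125.    41.9] tilt [-0. -0. -1.]
[0.38122767 0.65875087 1.05955264] [-0.05272493  0.18267496  0.06050237]
```

Turn −2.0 (world +90°), slow first with a check.

Request:
{"op": "jog_arm", "data": {
  "commands": [
    [-1, [0, 0, 0], [0, 0, -0.05]],
    [-1, [0, 0, 0], [0, 0, -0.1]],
    [-1, [0, 0, 0], [0, 0, -0.1]],
    [-1, [0, 0, 0], [0, 0, -0.1]],
    [-1, [0, 0, 0], [0, 0, -0.1]],
    [-1, [0, 0, 0], [0, 0, -0.1]],
    [-1, [0, 0, 0], [0, 0, -0.1]]
  ]
}}

```text
t: 36.2
ee_pos: [527.6, -124.6, 41.9]
orientation: [-2.444, -1.971, 0.001]
ft_force: [-2.8, 1.7, 3.0]
width: 14.0
grasp_force: 30.0
```

Request:
{"op": "jog_arm", "data": {
  "commands": [
    [-1, [0, 0, 0], [0, 0, -0.15]],
    [-1, [0, 0, 0], [0, 0, -0.15]],
    [-1, [0, 0, 0], [0, 0, -0.15]],
    [-1, [0, 0, 0], [0, 0, -0.15]],
    [-1, [0, 0, 0], [0, 0, -0.15]],
    [-1, [0, 0, 0], [0, 0, -0.15]],
    [-1, [0, 0, 0], [0, 0, -0.15]],
    [-1, [0, 0, 0], [0, 0, -0.15]],
    [-1, [0, 0, 0], [0, 0, -0.15]],
    [-1, [0, 0, 0], [0, 0, 0]]
  ]
}}

```text
t: 37.2
ee_pos: [525.7, -125.1, 41.9]
orientation: [-1.11, -2.934, 0.002]
ft_force: [-10.1, -2.5, 8.9]
width: 13.7
grasp_force: 30.0
```

Run:
```python
from h import *
plan([528.3,-126,42],48.4);o=get_obs(); print(o["ft_force"],o["moment"],o["width"])
```

```text
tool xyz [-0.026  0.011 -0.001] closing 48.6 turn/45: 0.004 or -3.996 q6 -1.1 tcp [ 525.7 -125.1   41.9] tilt [-0.005  0.    -1.   ]
[-10.10671204  -2.51363106   8.85081288] [-0.47962318  1.15923117  0.0646554 ] 13.715887786321085
```

Request:
{"op": "jog_arm", "data": {
  "commands": [
    [1, [0, 0, 0], [0, 0, 0]],
    [1, [0, 0, 0], [0, 0, 0]],
    [1, [0, 0, 0], [0, 0, 0]],
    [1, [0, 0, -0.3], [0, 0, 0]],
    [1, [0, 0, -0.3], [0, 0, 0]],
    [1, [0, 0, 0], [0, 0, 0.182]],
    [1, [0, 0, 0], [0, 0, 0.182]],
    [1, [0, 0, 0], [0, 0, 0.182]],
    [1, [0, 0, 0], [0, 0, 0.182]],
    [1, [0, 0, 0], [0, 0, 0.182]]
  ]
}}

```text
t: 38.2
ee_pos: [528.8, -124.9, 102.0]
orientation: [2.08, 2.354, 0.0]
ft_force: [0.5, -0.3, -0.1]
width: 87.5
grasp_force: 0.0
```

Request:
{"op": "jog_arm", "data": {
  "commands": [
    [1, [0, 0, 0], [0, 0, 0.182]],
    [1, [0, 0, 0], [0, 0, 0.182]],
    [1, [0, 0, 0], [0, 0, 0.182]],
    [1, [0, 0, 0], [0, 0, 0.182]],
    [1, [0, 0, 0], [0, 0, 0.182]],
    [1, [0, 0, 0], [0, 0, 0.182]],
    [1, [0, 0, 0], [0, 0, 0.182]],
    [1, [0, 0, 0], [0, 0, 0.182]],
    [1, [0, 0, 0], [0, 0, 0.182]],
    [1, [0, 0, 0], [0, 0, 0.182]]
  ]
}}

```text
t: 39.2
ee_pos: [528.8, -124.9, 101.9]
orientation: [3.114, 0.415, 0.0]
ft_force: [-0.6, -0.1, 0.4]
width: 87.6
grasp_force: 0.0
```

Request:
{"op": "jog_arm", "data": {
  "commands": [
    [1, [0, 0, 0], [0, 0, 0.182]],
    [1, [0, 0, 0], [0, 0, 0.182]],
    [1, [0, 0, 0], [0, 0, 0.182]],
    [1, [0, 0, 0], [0, 0, 0.182]],
    [1, [0, 0, 0], [0, 0, 0.182]],
    [1, [0, 0, 0], [0, 0, 0.182]],
    [1, [0, 0, 0], [0, 0, 0.182]],
    [1, [0, 0, 0], [0, 0, 0]]
  ]
}}

```text
t: 40.0
ee_pos: [528.7, -124.9, 101.9]
orientation: [-2.934, 1.123, -0.0]
ft_force: [-0.0, 0.5, 0.8]
width: 88.0
grasp_force: 0.0
```

Run:
```python
from h import *
plan([528.3,-126,42],-131.6); opening(get_image("top"))
```

```text
tool xyz [0.004 0.011 0.599] closing -131.9 turn/45: -0.006 or 3.994 q6 2.05 tcp [ 528.7 -124.9  101.9] tilt [ 0.  0. -1.]
opening edges [-100.5   -8.   145.   148.   154.   161.5] [0 1 0 1 0 1]
```

Request:
{"op": "jog_arm", "data": {
  "commands": [
    [1, [0, 0.01, 0.25], [0, 0, 0]],
    [1, [0, 0, 0.25], [0, 0, 0]],
    [1, [0, 0, 0.1], [0, 0, 0]],
    [1, [0, 0, 0], [0, 0, 0]],
    [-1, [0, 0, 0], [0, 0, 0]],
    [-1, [0, 0, 0], [0, 0, 0]],
    [-1, [0, 0, 0], [0, 0, 0]],
    [-1, [0, 0, 0], [0, 0, 0]],
    [-1, [0, 0, 0], [0, 0, 0]],
    [-1, [0, 0, 0], [0, 0, 0]]
  ]
}}

```text
t: 41.05
ee_pos: [528.0, -125.8, 42.2]
orientation: [-2.935, 1.121, -0.001]
ft_force: [-0.0, -0.3, -0.0]
width: 42.9
grasp_force: 0.0
```

Request:
{"op": "jog_arm", "data": {
  "commands": [
    [-1, [0, 0, 0], [0, 0, 0]],
    [-1, [0, 0, 0], [0, 0, 0]],
    [-1, [0, 0, 0], [0, 0, 0]],
    [-1, [0, 0, 0], [0, 0, 0]],
    [-1, [0, 0, 0], [0, 0, -0.05]],
    [-1, [0, 0, 0], [0, 0, -0.1]],
    [-1, [0, 0, 0], [0, 0, -0.15]],
    [-1, [0, 0, 0], [0, 0, -0.15]],
    [-1, [0, 0, 0], [0, 0, -0.15]],
    [-1, [0, 0, 0], [0, 0, -0.15]]
  ]
}}

```text
t: 42.05
ee_pos: [527.1, -126.4, 41.9]
orientation: [3.134, -0.214, -0.002]
ft_force: [-2.4, -4.4, 2.1]
width: 13.9
grasp_force: 30.0
```

Request:
{"op": "jog_arm", "data": {
  "commands": [
    [-1, [0, 0, 0], [0, 0, -0.15]],
    [-1, [0, 0, 0], [0, 0, -0.15]],
    [-1, [0, 0, 0], [0, 0, -0.15]],
    [-1, [0, 0, 0], [0, 0, -0.15]],
    [-1, [0, 0, 0], [0, 0, -0.15]],
    [-1, [0, 0, 0], [0, 0, -0.15]],
    [-1, [0, 0, 0], [0, 0, -0.15]],
    [-1, [0, 0, 0], [0, 0, -0.15]],
    [-1, [0, 0, 0], [0, 0, -0.05]],
    [-1, [0, 0, 0], [0, 0, 0]]
  ]
}}

```text
t: 43.05
ee_pos: [527.2, -126.5, 41.9]
orientation: [2.867, 1.284, -0.002]
ft_force: [-2.7, -4.8, 1.6]
width: 13.7
grasp_force: 30.0
```

Run:
```python
from h import *
plan([528.3,-126,42],-41.6);o=get_obs(); print(o["ft_force"],o["moment"],o["width"])
```

```text
tool xyz [ 0.011  0.005 -0.001] closing -41.7 turn/45: -0.003 or 3.997 q6 0.47 tcp [ 527.2 -126.5   41.9] tilt [-0.001 -0.001 -1.   ]
[-2.68084395 -4.76257339  1.55011136] [-0.77716138  0.34399938  0.11299148] 13.747251503354747
```

Request:
{"op": "jog_arm", "data": {
  "commands": [
    [1, [0, 0, 0], [0, 0, 0]],
    [1, [0, 0, 0], [0, 0, 0]],
    [1, [0, 0, 0], [0, 0, 0]],
    [1, [0, 0, 0], [0, 0, 0]],
    [0.5, [0, 0, -0.3], [0, 0, 0]],
    [0.5, [0, 0, -0.4], [0, 0, 0]],
    [0.4, [0, 0, -0.4], [0, 0, 0]],
    [0.4, [0, 0, 0], [0, 0, 0]]
  ]
}}

```text
t: 43.85
ee_pos: [531.5, -126.6, 157.2]
orientation: [2.863, 1.28, 0.012]
ft_force: [0.1, -0.1, -0.1]
width: 61.2
grasp_force: 0.0
```

Run:
```python
from h import *
plan([531,165.3,150],-41.6)
```

```text
tool xyz [ 2.171 -1.951  0.065] closing -41.8 turn/45: -0.005 or 3.995 q6 0.47 tcp [ 531.5 -126.6  157.2] tilt [ 0.009 -0.002 -1.   ]
```

Request:
{"op": "jog_arm", "data": {
  "commands": [
    [0.4, [0.17, -0.15, 0], [0, 0, 0]],
    [0.4, [0.25, -0.225, 0], [0, 0, 0]],
    [0.4, [0.25, -0.225, 0], [0, 0, 0]],
    [0.4, [0.25, -0.225, 0], [0, 0, 0]],
    [0.4, [0.25, -0.225, 0], [0, 0, 0]],
    [0.4, [0.25, -0.225, 0], [0, 0, 0]],
    [0.4, [0.25, -0.225, 0], [0, 0, 0]],
    [0.4, [0.25, -0.225, 0], [0, 0, 0]],
    [0.4, [0.25, -0.225, 0], [0, 0, 0]],
    [0.4, [0, 0, 0], [0, 0, 0]]
  ]
}}

```text
t: 44.85
ee_pos: [526.9, 169.2, 151.4]
orientation: [-2.865, -1.287, -0.0]
ft_force: [0.5, -0.6, -0.1]
width: 61.7
grasp_force: 0.0
```

Run:
```python
from h import *
plan([531,165.3,-32],-41.6); T=get_image("top");S=get_image("scene"); opening(T)
for im,roi,z in((T,(140,170,285,262),20),(S,(262,190,345,275),14)):
  for c in pieces(im,roi,vmin=70 if im is T else 110): print(cen(c).round(1),plane(im,[cen(c)],z)[0].round(0)[:2])
```

```text
tool xyz [-0.003  0.057  1.833] closing -41.6 turn/45: -0.001 or 3.999 q6 1.01 tcp [526.9 169.2 151.4] tilt [-0.     0.001 -1.   ]
opening edges [17.5 78.5] [1 0]
[228.5 260.3] [405. 192.]
[262.9 219.7] [530.  82.]
[262.5 185.3] [638.  82.]
[226.3 173.9] [676. 196.]
[304.6 270.2] [679. 193.]
[274.3 242.9] [639.  81.]
[319.6 227.1] [523. 158.]
[293.8 218.9] [531.  81.]
[265.9 193.9] [478. -46.]
```

Request:
{"op": "jog_arm", "data": {
  "commands": [
    [0.4, [0, 0.05, 0.3], [0, 0, 0]],
    [0.4, [0, 0, 0.4], [0, 0, 0]],
    [0.4, [0, 0, 0.4], [0, 0, 0]],
    [0.4, [0, 0, 0.4], [0, 0, 0]],
    [0.4, [0, 0, 0.2], [0, 0, 0]],
    [0.4, [0, 0, 0.08], [0, 0, 0]],
    [0.4, [0, 0, 0], [0, 0, 0]],
    [0.4, [0, 0, 0], [0, 0, 0]]
  ]
}}

```text
t: 45.75
ee_pos: [531.8, 162.3, -25.1]
orientation: [2.868, 1.281, 0.002]
ft_force: [-0.3, 0.0, -0.2]
width: 61.5
grasp_force: 0.0
```

Run:
```python
from h import *
plan([531,165.3,-32],-41.6);S=get_image("scene");print(get_obs()["ft_force"])
cv2.imwrite("pics/c8.png",cv2.convertScaleAbs(cv2.resize(S["image"][170:270,270:370],(500,500)),alpha=1.2))
```

```text
tool xyz [ 0.017 -0.026  0.069] closing -41.9 turn/45: -0.006 or 3.994 q6 1.01 tcp [531.8 162.3 -25.1] tilt [ 0.001  0.    -1.   ]
[0.56600827 0.93827101 0.3458548 ]
```

View pics/c8.png

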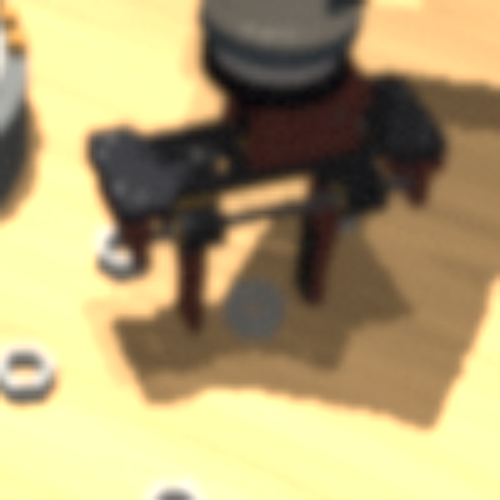

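Request:
{"op": "jog_arm", "data": {
  "commands": [
    [0.4, [0.015, -0.025, 0.06], [0, 0, 0]],
    [0.4, [0, 0, 0], [0, 0, 0]],
    [-1, [0, 0, 0], [0, 0, 0]],
    [-1, [0, 0, 0], [0, 0, 0]],
    [-1, [0, 0, 0], [0, 0, 0]],
    [-1, [0, 0, 0], [0, 0, 0]],
    [-1, [0, 0, 0], [0, 0, 0]],
    [-1, [0, 0, 0], [0, 0, 0]],
    [-1, [0, 0, 0], [0, 0, 0]],
    [-1, [0, 0, 0], [0, 0, 0]]
  ]
}}

```text
t: 46.8
ee_pos: [530.2, 165.5, -32.0]
orientation: [2.868, 1.282, 0.0]
ft_force: [0.7, 0.2, 1.8]
width: 32.7
grasp_force: 30.0
```

Request:
{"op": "jog_arm", "data": {
  "commands": [
    [-1, [0, 0, 0], [0, 0, 0]],
    [-1, [0, 0, -0.1], [0, 0, 0]],
    [-1, [0, 0, -0.3], [0, 0, 0]],
    [-1, [0, 0, -0.4], [0, 0, 0]],
    [-1, [0, 0, -0.4], [0, 0, 0]],
    [-1, [0, 0, -0.2], [0, 0, 0]],
    [-1, [0, 0, 0], [0, 0, 0]]
  ]
}}

```text
t: 47.5
ee_pos: [532.4, 166.0, 111.6]
orientation: [2.867, 1.282, 0.01]
ft_force: [-0.2, 0.1, -0.5]
width: 32.4
grasp_force: 30.0
```

Run:
```python
from h import *
a=np.radians(48.2); plan([528.3+70*np.cos(a),-126+70*np.sin(a),110],-41.6)
```

```text
tool xyz [-1.503  1.917  0.015] closing -41.8 turn/45: -0.005 or 3.995 q6 1.01 tcp [532.4 166.  111.6] tilt [ 0.006  0.002 -1.   ]
```

Request:
{"op": "jog_arm", "data": {
  "commands": [
    [-1, [-0.09, 0.115, 0], [0, 0, 0]],
    [-1, [-0.21, 0.267, 0], [0, 0, 0]],
    [-1, [-0.21, 0.267, 0], [0, 0, 0]],
    [-1, [-0.21, 0.267, 0], [0, 0, 0]],
    [-1, [-0.21, 0.267, 0], [0, 0, 0]],
    [-1, [-0.21, 0.267, 0], [0, 0, 0]],
    [-1, [-0.21, 0.267, 0], [0, 0, 0]],
    [-1, [-0.15, 0.2, 0], [0, 0, 0]],
    [-1, [0, 0, 0], [0, 0, 0]],
    [-1, [0, 0, 0], [0, 0, 0]]
  ]
}}

```text
t: 48.5
ee_pos: [571.4, -74.8, 106.3]
orientation: [-2.867, -1.279, 0.004]
ft_force: [0.3, -0.4, -0.7]
width: 32.5
grasp_force: 30.0
```

Run:
```python
from h import *
a=np.radians(48.2); plan([528.3+70*np.cos(a),-126+70*np.sin(a),42],-41.6)
S=get_image("scene")
for c in pieces(S,(255,190,400,285),vmin=110): print(cen(c).round(1),plane(S,[cen(c)],14)[0].round(0)[:2])
```

```text
tool xyz [0.032 0.021 0.642] closing -41.9 turn/45: -0.007 or 3.993 q6 0.58 tcp [571.4 -74.8 106.3] tilt [-0.003  0.001 -1.   ]
[304.6 271.1] [681. 194.]
[274.2 242.9] [639.  81.]
[294.1 218.8] [530.  81.]
[336.5 210. ] [435. 170.]
```

Request:
{"op": "jog_arm", "data": {
  "commands": [
    [-1, [0.015, 0.02, 0.2], [0, 0, 0]],
    [-1, [0, 0, 0.3], [0, 0, 0]],
    [-1, [0, 0, 0.13], [0, 0, 0]],
    [-1, [0, 0, 0], [0, 0, 0]],
    [-1, [0, 0, 0], [0, 0, 0]]
  ]
}}

```text
t: 49.05
ee_pos: [575.4, -73.8, 45.2]
orientation: [-2.867, -1.283, 0.001]
ft_force: [-0.5, -0.0, -0.1]
width: 32.3
grasp_force: 30.0
```

Request:
{"op": "jog_arm", "data": {
  "commands": [
    [0.4, [0, 0, 0], [0, 0, 0]],
    [0.4, [0, 0, 0], [0, 0, 0]],
    [0.4, [0, 0, 0], [0, 0, 0]],
    [0.4, [0, 0, 0], [0, 0, 0]],
    [0.4, [0, 0, -0.3], [0, 0, 0]],
    [0.4, [0, 0, -0.4], [0, 0, 0]],
    [0.4, [0, 0, -0.3], [0, 0, 0]],
    [0.4, [0, 0, 0], [0, 0, 0]]
  ]
}}

```text
t: 49.85
ee_pos: [578.6, -74.9, 149.6]
orientation: [2.864, 1.28, 0.011]
ft_force: [-0.5, -0.3, -0.1]
width: 61.3
grasp_force: 0.0
```

Run:
```python
from h import *
plan([530.5,81.5,140],-41.6)
```

```text
tool xyz [ 0.845 -1.402  0.09 ] closing -41.8 turn/45: -0.005 or 3.995 q6 0.58 tcp [578.6 -74.9 149.6] tilt [ 0.008 -0.001 -1.   ]
```

Request:
{"op": "jog_arm", "data": {
  "commands": [
    [0.4, [0.09, -0.15, 0], [0, 0, 0]],
    [0.4, [0.19, -0.31, 0], [0, 0, 0]],
    [0.4, [0.19, -0.31, 0], [0, 0, 0]],
    [0.4, [0.19, -0.31, 0], [0, 0, 0]],
    [0.4, [0.19, -0.31, 0], [0, 0, 0]],
    [0.4, [0, 0, 0], [0, 0, 0]],
    [0.4, [0, 0, 0], [0, 0, 0]]
  ]
}}

```text
t: 50.55
ee_pos: [527.1, 82.6, 143.8]
orientation: [-2.866, -1.285, 0.004]
ft_force: [0.1, -0.7, 0.1]
width: 61.0
grasp_force: 0.0
```

Run:
```python
from h import *
plan([530.5,81.5,-32],-41.6); T=get_image("top"); opening(T)
C=cloud(T); q=C[...,:2]-[528.3,-126]; r=np.hypot(q[...,0],q[...,1]); a=np.degrees(np.arctan2(q[...,1],q[...,0]))
k=(r>50)&(r<85)&(abs(a-48)<22); print(np.percentile(C[k][:,2],[5,50,95]))
```

```text
tool xyz [0.018 0.035 1.758] closing -41.7 turn/45: -0.002 or 3.998 q6 0.86 tcp [527.1  82.6 143.8] tilt [-0.002 -0.    -1.   ]
opening edges [17.5 78.5] [1 0]
[ 5.05088266 13.07137103 30.53861392]
```

Request:
{"op": "jog_arm", "data": {
  "commands": [
    [0.4, [0.01, 0.02, 0.3], [0, 0, 0]],
    [0.4, [0, 0, 0.4], [0, 0, 0]],
    [0.4, [0, 0, 0.4], [0, 0, 0]],
    [0.4, [0, 0, 0.4], [0, 0, 0]],
    [0.4, [0, 0, 0.15], [0, 0, 0]],
    [0.4, [0, 0, 0.0], [0, 0, 0]],
    [0.4, [0, 0, 0], [0, 0, 0]]
  ]
}}

```text
t: 51.3
ee_pos: [531.4, 80.6, -19.3]
orientation: [2.868, 1.281, 0.001]
ft_force: [-0.9, -0.5, -0.2]
width: 61.4
grasp_force: 0.0
```

Run:
```python
from h import *
plan([530.5,81.5,-32],-41.6);print(get_obs()["ft_force"])
```

```text
tool xyz [ 0.    -0.013  0.127] closing -41.9 turn/45: -0.006 or 3.994 q6 0.86 tcp [531.4  80.6 -19.3] tilt [ 0.001  0.    -1.   ]
[-0.92825576 -0.53971574 -0.17304598]
```

Request:
{"op": "jog_arm", "data": {
  "commands": [
    [0.4, [0, -0.01, 0.12], [0, 0, 0]],
    [0.4, [0, 0, 0], [0, 0, 0]],
    [-1, [0, 0, 0], [0, 0, 0]],
    [-1, [0, 0, 0], [0, 0, 0]],
    [-1, [0, 0, 0], [0, 0, 0]],
    [-1, [0, 0, 0], [0, 0, 0]],
    [-1, [0, 0, 0], [0, 0, 0]],
    [-1, [0, 0, 0], [0, 0, 0]],
    [-1, [0, 0, 0], [0, 0, 0]],
    [-1, [0, 0, 0], [0, 0, 0]]
  ]
}}

```text
t: 52.3
ee_pos: [530.2, 81.8, -31.8]
orientation: [2.868, 1.282, 0.001]
ft_force: [0.0, 0.4, 4.8]
width: 33.2
grasp_force: 30.0
```

Request:
{"op": "jog_arm", "data": {
  "commands": [
    [-1, [0, 0, 0], [0, 0, 0]],
    [-1, [0, 0, -0.1], [0, 0, 0]],
    [-1, [0, 0, -0.3], [0, 0, 0]],
    [-1, [0, 0, -0.4], [0, 0, 0]],
    [-1, [0, 0, -0.4], [0, 0, 0]],
    [-1, [0, 0, -0.2], [0, 0, 0]],
    [-1, [0, 0, 0], [0, 0, 0]]
  ]
}}

```text
t: 53.0
ee_pos: [532.1, 82.0, 111.3]
orientation: [2.866, 1.281, 0.009]
ft_force: [-0.0, -0.1, -1.6]
width: 32.8
grasp_force: 30.0
```

Run:
```python
from h import *
a=np.radians(48.2); plan([528.3+70*np.cos(a),-126+70*np.sin(a),110],-41.6)
```

```text
tool xyz [-0.875  1.358  0.015] closing -41.8 turn/45: -0.005 or 3.995 q6 0.86 tcp [532.1  82.  111.3] tilt [ 0.006  0.001 -1.   ]
```

Request:
{"op": "jog_arm", "data": {
  "commands": [
    [-1, [-0.09, 0.14, 0], [0, 0, 0]],
    [-1, [-0.2, 0.31, 0], [0, 0, 0]],
    [-1, [-0.2, 0.31, 0], [0, 0, 0]],
    [-1, [-0.2, 0.31, 0], [0, 0, 0]],
    [-1, [-0.16, 0.26, 0], [0, 0, 0]],
    [-1, [0, 0.02, 0], [0, 0, 0]],
    [-1, [0, 0, 0], [0, 0, 0]]
  ]
}}

```text
t: 53.7
ee_pos: [572.9, -71.9, 106.6]
orientation: [-2.868, -1.279, 0.003]
ft_force: [0.9, -0.8, 0.0]
width: 33.0
grasp_force: 30.0
```

Run:
```python
from h import *
a=np.radians(48.2); plan([528.3+70*np.cos(a),-126+70*np.sin(a),42],-41.6); print(get_obs()["width"])
```

```text
tool xyz [0.    0.029 0.646] closing -41.9 turn/45: -0.007 or 3.993 q6 0.59 tcp [572.9 -71.9 106.6] tilt [-0.002  0.001 -1.   ]
32.98941750541299
```

Request:
{"op": "jog_arm", "data": {
  "commands": [
    [-1, [-0.01, 0.02, 0.2], [0, 0, 0]],
    [-1, [0, 0, 0.3], [0, 0, 0]],
    [-1, [0, 0, 0.13], [0, 0, 0]],
    [-1, [0, 0, 0], [0, 0, 0]],
    [-1, [0, 0, 0], [0, 0, 0]]
  ]
}}

```text
t: 54.2
ee_pos: [574.6, -73.0, 45.1]
orientation: [-2.867, -1.283, 0.001]
ft_force: [-0.3, -0.0, -1.0]
width: 32.8
grasp_force: 30.0
```

Request:
{"op": "jog_arm", "data": {
  "commands": [
    [0.4, [0, 0, 0], [0, 0, 0]],
    [0.4, [0, 0, 0], [0, 0, 0]],
    [0.4, [0, 0, 0], [0, 0, 0]],
    [0.4, [0, 0, 0], [0, 0, 0]],
    [0.4, [0, 0, -0.3], [0, 0, 0]],
    [0.4, [0, 0, -0.4], [0, 0, 0]],
    [0.4, [0, 0, -0.3], [0, 0, 0]],
    [0.4, [0, 0, 0], [0, 0, 0]]
  ]
}}

```text
t: 55.0
ee_pos: [577.8, -74.3, 149.6]
orientation: [2.864, 1.28, 0.011]
ft_force: [0.1, -0.9, -0.3]
width: 61.4
grasp_force: 0.0
```

Run:
```python
from h import *
plan([639,82,140],-41.6)
```

```text
tool xyz [ 1.572 -0.587  0.099] closing -41.8 turn/45: -0.005 or 3.995 q6 0.58 tcp [577.8 -74.3 149.6] tilt [ 0.008 -0.001 -1.   ]
```

Request:
{"op": "jog_arm", "data": {
  "commands": [
    [0.4, [0.16, -0.06, 0], [0, 0, 0]],
    [0.4, [0.36, -0.13, 0], [0, 0, 0]],
    [0.4, [0.36, -0.13, 0], [0, 0, 0]],
    [0.4, [0.36, -0.13, 0], [0, 0, 0]],
    [0.4, [0.33, -0.13, 0], [0, 0, 0]],
    [0.4, [0, 0, 0], [0, 0, 0]],
    [0.4, [0, 0, 0], [0, 0, 0]]
  ]
}}

```text
t: 55.7
ee_pos: [635.0, 83.2, 143.0]
orientation: [-2.866, -1.285, 0.005]
ft_force: [-0.4, 0.0, -0.6]
width: 61.6
grasp_force: 0.0
```

Run:
```python
from h import *
plan([639,82,-32],-41.6); T=get_image("top"); S=get_image("scene"); opening(T)
C=cloud(T); q=C[...,:2]-[528.3,-126]; r=np.hypot(q[...,0],q[...,1]); a=np.degrees(np.arctan2(q[...,1],q[...,0]))
k=(r>50)&(r<85)&(abs(a-48)<22); print(np.percentile(C[k][:,2],[5,50,95]))
for c in pieces(S,(255,190,400,285),vmin=110): print(cen(c).round(1),plane(S,[cen(c)],14)[0].round(0)[:2])
```

```text
tool xyz [0.022 0.041 1.75 ] closing -41.7 turn/45: -0.002 or 3.998 q6 0.84 tcp [635.   83.2 143. ] tilt [-0.003 -0.001 -1.   ]
opening edges [17.5 38.5 40.  78. ] [1 0 1 0]
[ 6.89015935 14.25964899 45.38958761]
[304.5 271.3] [682. 194.]
[274.3 240.2] [631.  76.]
[267.2 193.3] [474. -44.]
[256.9 197.6] [506. -60.]
```

Request:
{"op": "jog_arm", "data": {
  "commands": [
    [0.4, [0.01, 0.02, 0.3], [0, 0, 0]],
    [0.4, [0, 0, 0.4], [0, 0, 0]],
    [0.4, [0, 0, 0.4], [0, 0, 0]],
    [0.4, [0, 0, 0.4], [0, 0, 0]],
    [0.4, [0, 0, 0.15], [0, 0, 0]],
    [0.4, [0, 0, 0.0], [0, 0, 0]],
    [0.4, [0, 0, 0], [0, 0, 0]]
  ]
}}

```text
t: 56.5
ee_pos: [639.2, 80.9, -18.9]
orientation: [2.868, 1.281, 0.002]
ft_force: [0.8, -1.0, 0.3]
width: 61.8
grasp_force: 0.0
```

Run:
```python
from h import *
plan([639,82,-32],-41.6);print(get_obs()["ft_force"])
```

```text
tool xyz [ 0.007 -0.009  0.131] closing -41.9 turn/45: -0.006 or 3.994 q6 0.84 tcp [639.2  80.9 -18.9] tilt [ 0.001  0.    -1.   ]
[ 0.76896952 -0.9736465   0.27795338]
```

Request:
{"op": "jog_arm", "data": {
  "commands": [
    [0.4, [0.005, -0.008, 0.12], [0, 0, 0]],
    [0.4, [0, 0, 0], [0, 0, 0]],
    [-1, [0, 0, 0], [0, 0, 0]],
    [-1, [0, 0, 0], [0, 0, 0]],
    [-1, [0, 0, 0], [0, 0, 0]],
    [-1, [0, 0, 0], [0, 0, 0]],
    [-1, [0, 0, 0], [0, 0, 0]],
    [-1, [0, 0, 0], [0, 0, 0]],
    [-1, [0, 0, 0], [0, 0, 0]],
    [-1, [0, 0, 0], [0, 0, 0]]
  ]
}}

```text
t: 57.5
ee_pos: [638.3, 82.3, -31.7]
orientation: [2.868, 1.282, 0.001]
ft_force: [-0.5, -0.2, 4.1]
width: 31.8
grasp_force: 30.0
```

Request:
{"op": "jog_arm", "data": {
  "commands": [
    [-1, [0, 0, 0], [0, 0, 0]],
    [-1, [0, 0, -0.1], [0, 0, 0]],
    [-1, [0, 0, -0.3], [0, 0, 0]],
    [-1, [0, 0, -0.4], [0, 0, 0]],
    [-1, [0, 0, -0.4], [0, 0, 0]],
    [-1, [0, 0, -0.2], [0, 0, 0]],
    [-1, [0, 0, 0], [0, 0, 0]]
  ]
}}

```text
t: 58.2
ee_pos: [640.4, 82.5, 111.8]
orientation: [2.866, 1.281, 0.009]
ft_force: [-0.6, -0.5, -0.5]
width: 32.1
grasp_force: 30.0
```

Run:
```python
from h import *
a=np.radians(48.2); plan([528.3+70*np.cos(a),-126+70*np.sin(a),110],-41.6)
```

```text
tool xyz [-1.601  0.555  0.013] closing -41.8 turn/45: -0.005 or 3.995 q6 0.84 tcp [640.4  82.5 111.8] tilt [ 0.006  0.001 -1.   ]
```

Run:
```python
from h import *
T=get_image("top"); C=cloud(T); q=C[...,:2]-[528.3,-126]; r=np.hypot(q[...,0],q[...,1]); a=np.degrees(np.arctan2(q[...,1],q[...,0]))
for lo,hi in((20,34),(34,56)):
    k=(r>42)&(r<92)&(abs(a-48)<26)&(C[...,2]>lo)&(C[...,2]<hi); print(lo,k.sum(),C[k].mean(0).round(0),"r",np.percentile(r[k],[5,50,95]).round(0),"a",np.percentile(a[k],[5,50,95]).round(0))
```

```text
20 10 [575. -75.  26.] r [58. 65. 85.] a [30. 50. 57.]
34 50 [578. -74.  44.] r [59. 74. 86.] a [36. 45. 57.]
```

Request:
{"op": "jog_arm", "data": {
  "commands": [
    [-1, [-0.17, 0.06, 0], [0, 0, 0]],
    [-1, [-0.35, 0.1, 0], [0, 0, 0]],
    [-1, [-0.35, 0.1, 0], [0, 0, 0]],
    [-1, [-0.35, 0.08, 0], [0, 0, 0]],
    [-1, [-0.31, 0.06, 0], [0, 0, 0]],
    [-1, [0, 0, 0], [0, 0, 0]],
    [-1, [0, 0, 0], [0, 0, 0]]
  ]
}}

```text
t: 58.95
ee_pos: [564.2, -59.4, 106.5]
orientation: [-2.868, -1.279, 0.004]
ft_force: [-0.4, 0.2, -0.6]
width: 31.8
grasp_force: 30.0
```

Run:
```python
from h import *
a=np.radians(60); plan([528.3+70*np.cos(a),-126+70*np.sin(a),42],-41.6); print(get_obs()["width"])
```

```text
tool xyz [-0.05   0.035  0.645] closing -41.9 turn/45: -0.008 or 3.992 q6 0.61 tcp [564.2 -59.4 106.5] tilt [-0.003  0.    -1.   ]
31.750236481754165
```

Request:
{"op": "jog_arm", "data": {
  "commands": [
    [-1, [-0.05, 0.015, 0.2], [0, 0, 0]],
    [-1, [0, 0, 0.3], [0, 0, 0]],
    [-1, [0, 0, 0.13], [0, 0, 0]],
    [-1, [0, 0, 0], [0, 0, 0]],
    [-1, [0, 0, 0], [0, 0, 0]]
  ]
}}

```text
t: 59.45
ee_pos: [563.9, -62.7, 44.9]
orientation: [-2.867, -1.283, 0.001]
ft_force: [-0.5, -0.6, -0.1]
width: 32.3
grasp_force: 30.0
```

Run:
```python
from h import *
a=np.radians(60); plan([528.3+70*np.cos(a),-126+70*np.sin(a),45],-41.6); print(get_obs()["ft_force"])
```

```text
tool xyz [-0.024  0.014 -0.001] closing -41.8 turn/45: -0.004 or 3.996 q6 0.6 tcp [563.9 -62.7  44.9] tilt [-0.  0. -1.]
[-0.54732682 -0.62494356 -0.07247193]
```

Position is within 3 mm; release, rise, and clear.

Request:
{"op": "jog_arm", "data": {
  "commands": [
    [-1, [-0.02, 0.012, 0], [0, 0, 0]],
    [0.4, [0, 0, 0], [0, 0, 0]],
    [0.4, [0, 0, 0], [0, 0, 0]],
    [0.4, [0, 0, 0], [0, 0, 0]],
    [0.4, [0, 0, 0], [0, 0, 0]],
    [0.4, [0, 0, -0.3], [0, 0, 0]],
    [0.4, [0, 0, -0.4], [0, 0, 0]],
    [0.4, [0, 0, -0.3], [0, 0, 0]],
    [0.4, [0, 0, 0], [0, 0, 0]]
  ]
}}

```text
t: 60.35
ee_pos: [566.2, -65.9, 149.4]
orientation: [2.864, 1.28, 0.011]
ft_force: [0.2, -1.0, -0.0]
width: 61.6
grasp_force: 0.0
```

Request:
{"op": "jog_arm", "data": {
  "commands": [
    [1, [0.15, -0.2, 0], [0, 0, 0]],
    [1, [0.3, -0.3, 0], [0, 0, 0]],
    [1, [0.3, -0.3, 0], [0, 0, 0]],
    [1, [0.3, -0.3, 0], [0, 0, 0]],
    [1, [0, 0, 0], [0, 0, 0]],
    [1, [0, 0, 0], [0, 0, 0]]
  ]
}}

```text
t: 60.95
ee_pos: [550.6, 86.8, 144.2]
orientation: [-2.866, -1.286, 0.002]
ft_force: [-0.2, 0.1, -0.4]
width: 87.9
grasp_force: 0.0
```

Run:
```python
from h import *
T=get_image("top"); S=get_image("scene");opening(T); C=cloud(T); q=C[...,:2]-[528.3,-126]; r=np.hypot(q[...,0],q[...,1]); a=np.degrees(np.arctan2(q[...,1],q[...,0]))
for lo,hi in((20,34),(34,50),(50,65)):
    k=(r>42)&(r<92)&(abs(a-48)<26)&(C[...,2]>lo)&(C[...,2]<hi); print(lo,k.sum(),C[k].mean(0).round(0),"r",np.percentile(r[k],[5,50,95]).round(0),"a",np.percentile(a[k],[5,50,95]).round(0))
for c in pieces(S,(255,190,400,285),vmin=110): print(cen(c).round(1),plane(S,[cen(c)],14)[0].round(0)[:2])
plan([528.3,-126,150],-41.6)
o=np.zeros((600,800,3),np.uint8)
o[:,:480]=cv2.resize(T["image"][165:265,295:375],(480,600));o[:320,480:]=cv2.resize(S["image"][140:240,185:285],(320,320));o[340:580,480:]=cv2.resize(T["image"][150:270,140:300],(320,240))
cv2.imwrite("pics/c9.png",cv2.convertScaleAbs(o,alpha=1.2))
```

```text
opening edges [17.5 79. ] [1 0]
20 37 [560. -63.  27.] r [59. 72. 85.] a [40. 67. 72.]
34 50 [577. -72.  43.] r [59. 73. 87.] a [37. 48. 58.]
50 2 [591. -78.  51.] r [75. 79. 82.] a [35. 37. 39.]
[304.6 271. ] [681. 194.]
[261.6 195.4] [491. -54.]
tool xyz [-1.725  1.241 -0.055] closing -41.8 turn/45: -0.005 or 3.995 q6 0.86 tcp [550.9  85.3 144.4] tilt [-0.001 -0.    -1.   ]
```

View pics/c9.png

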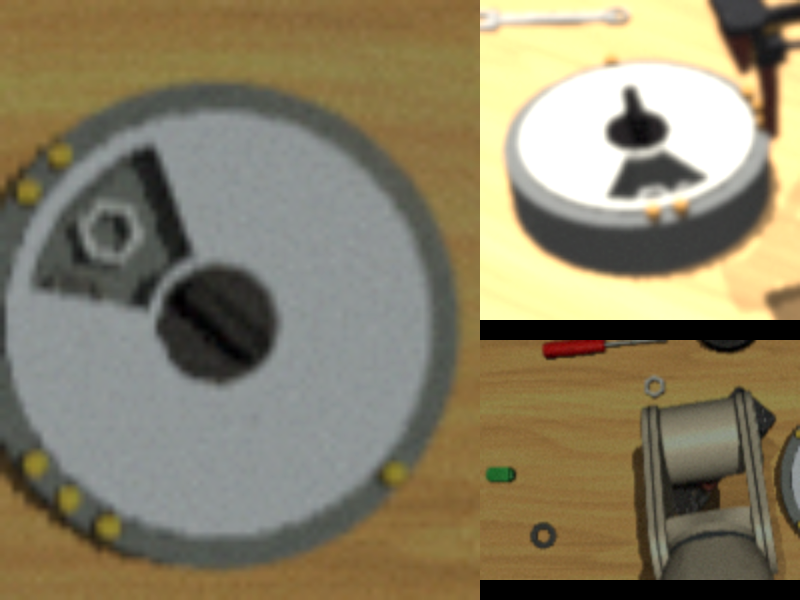

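Request:
{"op": "jog_arm", "data": {
  "commands": [
    [1, [-0.17, 0.12, 0], [0, 0, 0]],
    [1, [-0.32, 0.23, 0], [0, 0, 0]],
    [1, [-0.32, 0.23, 0], [0, 0, 0]],
    [1, [-0.32, 0.23, 0], [0, 0, 0]],
    [1, [-0.32, 0.23, 0], [0, 0, 0]],
    [1, [-0.27, 0.2, 0], [0, 0, 0]],
    [1, [0, 0, 0], [0, 0, 0]],
    [1, [0, 0, 0], [0, 0, 0]]
  ]
}}

```text
t: 61.85
ee_pos: [528.4, -126.3, 144.8]
orientation: [-2.87, -1.277, 0.0]
ft_force: [-0.7, -0.2, 0.3]
width: 87.8
grasp_force: 0.0
```

Run:
```python
from h import *
plan([528.3,-126,42],-41.7)
```

```text
tool xyz [ 0.002 -0.002  1.028] closing -42.0 turn/45: -0.008 or 3.992 q6 0.48 tcp [ 528.4 -126.3  144.8] tilt [-0.  0. -1.]
```

Request:
{"op": "jog_arm", "data": {
  "commands": [
    [1, [0, 0, 0.3], [0, 0, 0]],
    [1, [0, 0, 0.35], [0, 0, 0]],
    [1, [0, 0, 0.25], [0, 0, 0]],
    [1, [0, 0, 0.13], [0, 0, 0]],
    [1, [0, 0, 0], [0, 0, 0]],
    [-1, [0, 0, 0], [0, 0, 0]],
    [-1, [0, 0, 0], [0, 0, 0]],
    [-1, [0, 0, 0], [0, 0, 0]],
    [-1, [0, 0, 0], [0, 0, 0]],
    [-1, [0, 0, 0], [0, 0, 0]]
  ]
}}

```text
t: 62.85
ee_pos: [529.3, -124.8, 42.5]
orientation: [2.868, 1.282, 0.001]
ft_force: [-1.8, -0.4, 0.3]
width: 51.4
grasp_force: 0.0
```

Request:
{"op": "jog_arm", "data": {
  "commands": [
    [-1, [0, 0, 0], [0, 0, 0]],
    [-1, [0, 0, 0], [0, 0, 0]],
    [-1, [0, 0, 0], [0, 0, 0]],
    [-1, [0, 0, 0], [0, 0, 0]],
    [-1, [0, 0, 0], [0, 0, 0]],
    [-1, [0, 0, 0], [0, 0, 0.05]],
    [-1, [0, 0, 0], [0, 0, 0.1]],
    [-1, [0, 0, 0], [0, 0, 0.15]],
    [-1, [0, 0, 0], [0, 0, 0.15]],
    [-1, [0, 0, 0], [0, 0, 0.15]]
  ]
}}

```text
t: 63.85
ee_pos: [529.5, -125.6, 42.0]
orientation: [3.088, 0.571, 0.001]
ft_force: [1.3, -5.9, -3.5]
width: 13.8
grasp_force: 30.0
```

Request:
{"op": "jog_arm", "data": {
  "commands": [
    [-1, [0, 0, 0], [0, 0, 0.15]],
    [-1, [0, 0, 0], [0, 0, 0.15]],
    [-1, [0, 0, 0], [0, 0, 0.15]],
    [-1, [0, 0, 0], [0, 0, 0.15]],
    [-1, [0, 0, 0], [0, 0, 0.15]],
    [-1, [0, 0, 0], [0, 0, 0.15]],
    [-1, [0, 0, 0], [0, 0, 0.15]],
    [-1, [0, 0, 0], [0, 0, 0.15]],
    [-1, [0, 0, 0], [0, 0, 0.15]],
    [-1, [0, 0, 0], [0, 0, 0]]
  ]
}}

```text
t: 64.85
ee_pos: [529.1, -127.9, 41.9]
orientation: [2.951, -1.066, 0.003]
ft_force: [-1.1, -19.3, -2.5]
width: 13.8
grasp_force: 30.0
```

Run:
```python
from h import *
plan([528.3,-126,42],-131.5);o=get_obs();print(o["width"],o["ft_force"],o["moment"])
```

```text
tool xyz [-0.019 -0.01  -0.001] closing -129.7 turn/45: 0.04 or -3.96 q6 2.01 tcp [ 529.1 -127.9   41.9] tilt [ 0.001 -0.004 -1.   ]
13.828166597054652 [ -1.12119454 -19.33371023  -2.50917709] [-2.70065758  0.45612733 -0.03715819]
```

Request:
{"op": "jog_arm", "data": {
  "commands": [
    [-1, [-0.018, -0.01, 0], [0, 0, 0.04]],
    [-1, [0, 0, 0], [0, 0, 0]],
    [-1, [0, 0, 0], [0, 0, 0]]
  ]
}}

```text
t: 65.15
ee_pos: [529.0, -127.9, 42.0]
orientation: [2.935, -1.106, 0.006]
ft_force: [-1.2, -29.8, -6.9]
width: 14.2
grasp_force: 30.0
```

Run:
```python
from h import *
plan([528.3,-126,42],-131.5);o=get_obs();print(o["width"],o["ft_force"],o["moment"])
```

```text
tool xyz [-0.017 -0.01  -0.001] closing -131.3 turn/45: 0.005 or -3.995 q6 2.04 tcp [ 529.  -127.9   42. ] tilt [ 0.002 -0.007 -1.   ]
14.17126564164429 [ -1.24791877 -29.83623551  -6.88060028] [-4.4585898   0.33120449 -0.01627121]
```

Request:
{"op": "jog_arm", "data": {
  "commands": [
    [-1, [0.04, 0.02, 0], [0, 0, 0]],
    [-1, [0, 0, 0], [0, 0, 0]],
    [1, [0, 0, 0], [0, 0, 0]],
    [1, [0, 0, 0], [0, 0, 0]],
    [1, [0, 0, 0], [0, 0, 0]],
    [1, [0, 0, 0], [0, 0, 0]],
    [1, [0, 0, 0], [0, 0, 0]],
    [1, [0, 0, -0.3], [0, 0, 0]],
    [1, [0, 0, -0.4], [0, 0, 0]],
    [1, [0, 0, -0.4], [0, 0, 0]]
  ]
}}

```text
t: 66.15
ee_pos: [529.3, -126.6, 152.8]
orientation: [2.939, -1.109, -0.003]
ft_force: [0.7, -0.8, -0.1]
width: 74.2
grasp_force: 0.0
```

Run:
```python
from h import *
plan([500,150,170],-131.5)
```

```text
tool xyz [-2.048 -1.883 -0.171] closing -131.4 turn/45: 0.003 or -3.997 q6 2.04 tcp [ 529.3 -126.6  152.8] tilt [-0.002  0.    -1.   ]
```

Request:
{"op": "jog_arm", "data": {
  "commands": [
    [1, [-0.18, -0.16, -0.05], [0, 0, 0]],
    [1, [-0.25, -0.23, -0.05], [0, 0, 0]],
    [1, [-0.25, -0.23, -0.05], [0, 0, 0]],
    [1, [-0.25, -0.23, -0.05], [0, 0, 0]],
    [1, [-0.25, -0.23, -0.05], [0, 0, 0]],
    [1, [-0.25, -0.23, 0], [0, 0, 0]],
    [1, [-0.25, -0.23, 0], [0, 0, 0]],
    [1, [-0.25, -0.23, 0], [0, 0, 0]],
    [1, [0, 0, 0], [0, 0, 0]],
    [1, [0, 0, 0], [0, 0, 0]]
  ]
}}

```text
t: 67.15
ee_pos: [501.8, 133.9, 176.9]
orientation: [2.94, -1.107, 0.0]
ft_force: [-0.2, 0.3, -0.2]
width: 87.8
grasp_force: 0.0
```

Run:
```python
from h import *
T=get_image("top"); S=get_image("scene");opening(T)
for c in pieces(S,(255,190,400,285),vmin=110): print(cen(c).round(1),plane(S,[cen(c)],14)[0].round(0)[:2])
o=np.zeros((600,800,3),np.uint8)
o[:,:480]=cv2.resize(T["image"][165:265,295:375],(480,600));o[:320,480:]=cv2.resize(S["image"][140:240,185:285],(320,320));o[340:580,480:]=cv2.resize(S["image"][180:300,260:420],(320,240))
cv2.imwrite("pics/c10.png",cv2.convertScaleAbs(o,alpha=1.2)); print(get_obs()["ee_pos"])
```

```text
opening edges [-72.5 -11. ] [1 0]
[304.6 271.1] [681. 194.]
[339.1 211.1] [435. 178.]
[261.6 195.4] [491. -54.]
[501.98569584 132.78311058 176.9165647 ]
```

View pics/c10.png

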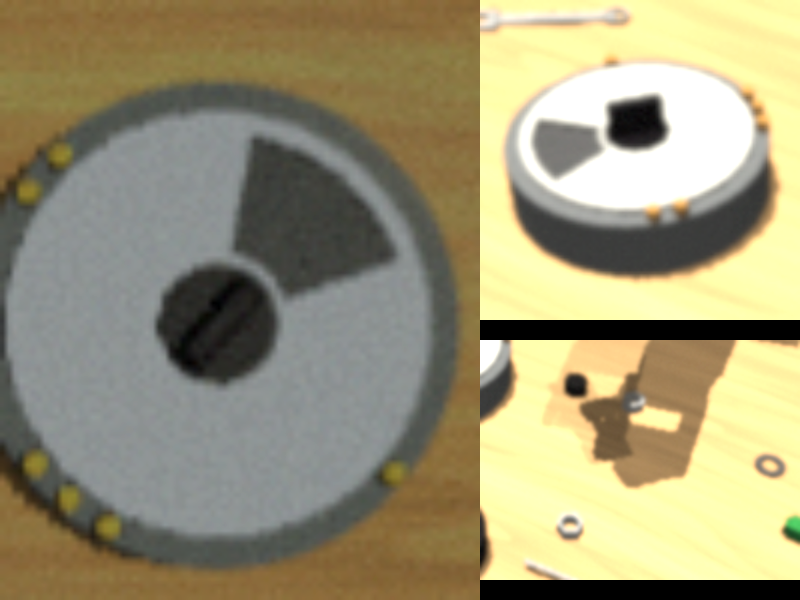

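```bash
python3 -c "from workcell import close_job; print(close_job())"
```

```text
the job is handed in; nothing more can be done
None
```

The job is handed in, but its verdict wasn't reported back: both joiners present are in the one-stud compartment, three nuts are in the two-stud one, two nuts are still on the bench, and the opening is squarely over the solid quarter (within about 0.3°).

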